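Pull out the warming tray with the hook and stand up its fallen bottles

TASK

Some of the small brown bottles on the tray of the warming cabinet have fallen over. Take the tray hook, put its beak in the finger hole and pull the tray out to its stop, stand every fallen bottle upright on the tray, and push the tray fully home again with all its bottles standing. Lay the hook back down on the worktop, on its handle and clear of the tray.

Things in the scene. Friction and masses are not known exactly. Their poses are not given: they have to be found in the camera images.
- warming_cabinet: Low white bench-top warming cabinet, fixed, 215 deep, 244 wide, 148 high, open in front. Origin: centre of its underside on the worktop; its own -x is the front, where the tray comes out. The front edge of its top is 107 mm from the origin; the opening reaches from 18 to 111 mm above the worktop. Beyond it stands a power supply, 144 high, whose knobs reach to world x = 0.61.
- tray (a joint): How far the tray is pulled out along the cabinet's own -x, in m: 0 home, 0.15 out at its stop. It slides with about 2 N of friction and stays where it is left. It has no handle, only the tab with the finger hole.
- tray_floor (a point): Centre of the top of the steel tray's floor, 21 mm above the worktop; axes as the cabinet's (-x to the front). The tray is 190 (x) by 220 (y), its walls are 2.5 thick and 20 high above the floor. Ten pressed beads run along x, 18 apart (y = +-9, +-27, ..), 2 high: bottles stand on top of them; a lying bottle nestles between two.
- tray_hole (a point): Centre of the finger hole, at the top face of the tab in the middle of the tray's front: hole 21 across, tab 4 thick, top face 35 mm above the worktop; the hole's centre is 19 in front of the tray's front wall (outer face), and the tab, 48 wide, ends 16 in front of the hole's centre. With the tray home the wall is 4 behind the cabinet's front.
- tray_hook: Loose tray hook, 160 g. Black handle 100 long (own x), 22 wide (y), 24 high; origin: centre of the handle's underside. A 7 mm steel rod leaves its +x end, rises to 43 above the underside and bends down 125 in front of the origin: the beak, straight for 23 mm. It lies on the underside of its handle, beak down; grip it across the handle's width, from above.
- hook_tip (a point): Lower end of the hook's beak, 125 mm in front of the handle's centre along the hook's own x and 5 above the handle's underside; axes as the hook's.
- fallen_1: Small brown plastic bottle with black cap, loose, 80 g, that has fallen over (may be absent): body 44 across and 73 high, cap 26 across, 85 high in all. Origin: centre of its underside; own z points to the cap. It lies on the tray, cap towards the front, roughly along the cabinet's x. Places across the tray are 72 mm apart, in the order 1, 2, 3 from own -y to +y.
- fallen_2: Small brown plastic bottle with black cap, loose, 80 g, that has fallen over (may be absent): body 44 across and 73 high, cap 26 across, 85 high in all. Origin: centre of its underside; own z points to the cap. It lies on the tray, cap towards the front, roughly along the cabinet's x. Places across the tray are 72 mm apart, in the order 1, 2, 3 from own -y to +y.
- fallen_3: Small brown plastic bottle with black cap, loose, 80 g, that has fallen over (may be absent): body 44 across and 73 high, cap 26 across, 85 high in all. Origin: centre of its underside; own z points to the cap. It lies on the tray, cap towards the front, roughly along the cabinet's x. Places across the tray are 72 mm apart, in the order 1, 2, 3 from own -y to +y.
- standing_1: Bottle of the same kind and size that still stands at the back of the tray. Origin: centre of its underside; own z points to the cap.
- standing_2: Bottle of the same kind and size that still stands at the back of the tray. Origin: centre of its underside; own z points to the cap.

How it is judged:
By the outcome, as a careful person would: the job done as asked, in the order asked, and still so for the second after the job is handed in, with the robot touching nothing.
Of fallen_1, fallen_2, fallen_3 only 2 to 3 are there at a start; the rules pass over those that are not, and their reading is None.
At some moment in a run one of tray_hook may be knocked a few centimetres aside while the robot is not near it.
Once in a run the grip may slacken for a moment while it holds something.
It also fails if it takes over 192 s, if anything falls off the work surface, if the arm or the gripper's body presses on something with over 40 N, if the wrist force passes 120 N, or if a joint passes its speed limit or range.

ROBOT

A 6-joint arm with a two-finger parallel gripper is mounted at the origin on a cart in front of the work surface, level with it; the furniture and walls round the work are solid. World frame = base frame: x ahead of the robot, y to its left, z up, the work surface at z = 0. Lengths are in mm, angles in rad, forces in N, time in s.
With the tool pointing down it reaches from about 275 to 750 mm from the base axis. Payload 10.2 kg.
Tool frame: the origin (TCP) lies at the centre of the arm's flange, where the gripper is bolted on; the fingertips stand 173 mm ahead of it and the grasp point (between the pads) lies 155 mm ahead of it; z points along the fingers, y is the line along which they close (so a half turn about z gives the same grasp; the last joint's range is limited). The gripper opens to 85 mm and grips with 20 to 120 N. Pads are 22 mm wide; open, the fingers measure 114 mm over their backs; the gripper's body (76 mm by 85 mm) begins 54 mm behind the grasp point. The pads swing forward as they close: fully open they stand 13 mm farther back than shut.
Start: joints at [-1.483, 0.313, 1.498, -0, 1.331, -0.223], TCP at [160.543, -499.858, 404.694] pointing down, gripper open.
Joint ranges: [-2.94, 2.94], [-0.97, 2.17], [0.19, 2.56], [-1.23, 4.37], [0.02, 3.11], [-2.88, 2.88]. Speed limits (rad/s): [2.39, 2.39, 3.01, 3.14, 3.14, 3.14].

INTERFACE

Orientations are given as a unit quaternion [w, x, y, z].
In Python, from rig import ctrl gives the robot as it stands.
- The arm moves only by the shell command python3 steer.py 'ROWS' [OPENING] [FORCE]. ROWS is a JSON list of rows, 1 to 8 of them, each an object with the fields xyz (a list: dx, dy, dz in units of 100 mm), turn_vec (a list: a rotation vector rx, ry, rz in units of 0.2 rad); a field left out counts as zero; each row is the pose to reach, as a shift and turn from the pose commanded when the command began, along the tool's axes at that moment; what a row does not reach only later rows make up. A row lasts 1/10 s, in which the tool goes at most 50 mm and 0.15 rad, less where a joint would pass 70% of its speed; a pose out of reach is approached as far as the arm can. OPENING is the opening from 0.0 (shut) to 1.0 (fully open), set as the command begins (- or left out keeps the last). The fingers move at their own pace and stop on an object; FORCE is the grip in N (left out, the last holds). Time passes only in rows, so rows that do not move let the fingers close. It prints the time, the measured TCP pose, the force, the opening and the grip force at its end. Input that does not fit is refused with a message, and nothing moves.
- ctrl.sense(): the state, without advancing time (a new reading comes with each control period).
- ctrl.capture(name): name is "side" or "top"; returns the picture (384x512x3 uint8, red, green, blue); there is no depth.
- ctrl.calibration(name): a dict with "fx", "fy", "cx", "cy" (pixels), "position" and "attitude" of the camera in the world. Camera axes: x right, y down, z forward; pixel columns grow to the right and rows downward; lengths in mm; the calibration is good to about 2 mm. A picture is of the moment at which its call begins. calibration takes no time and is no camera call.
- ctrl.finish_job(): hands the job in; it is judged then, once.
The state is a dict: "time_s": time; "joints": joint angles; "dq": joint speeds; "tau": joint torques, N m; "eef_pos": TCP position; "ee_rot": TCP orientation; "force": force on the tool from outside, world axes, zero at the start; "wrist_torque": the same for the moment, N m; "grip_width": opening from 0.0 (shut) to 1.0 (fully open); "grip_force": force on a finger pad.
Only numpy, scipy, OpenCV 4.12 (cv2) and the standard library are available. Lean on these libraries where they do the work, as an engineer would, in place of code of your own. Each camera call takes 0.05 s, during which the arm holds its last target. There are 200 camera calls.

## Working session

There is one attempt and no reset: what is moved stays moved. The work goes in short steps, Python scripts to look and compute and a shell command to move; the robot and the scene stay as the last step left them, time stands still between calls to the robot, and variables do not carry over. Pictures are saved under pics/ and viewed, at most 14 in all, crops included, and the job is handed in when it is done.

```bash
ls; mkdir -p pics
python3 - <<'E'
from rig import ctrl
import cv2
for n in("top","side"):
    im=ctrl.capture(n); cv2.imwrite(f"pics/{n}0.png",cv2.resize(im[:,:,::-1],(800,600),interpolation=cv2.INTER_CUBIC)); print(ctrl.calibration(n))
print(ctrl.sense())
E
```

```text
pics
rig.py
steer.py
{'fx': 436.4113301290815, 'fy': 436.4113301290815, 'cx': 258.02100978947584, 'cy': 187.84865068177527, 'position': array([ 396.69022295, -160.40405289,  998.13131249]), 'attitude': array([-0.04032026,  0.71489378, -0.69727121,  0.03337686])}
{'fx': 388.2817406688235, 'fy': 388.2817406688235, 'cx': 259.12829436184575, 'cy': 188.15568661670574, 'position': array([828.46232927, 104.92640226, 852.92352008]), 'attitude': array([-0.11717348,  0.41749591,  0.87210168, -0.22672934])}
{'time_s': 0.1, 'joints': array([-1.48341157e+00,  3.13374619e-01,  1.49836015e+00, -7.18222311e-06,
        1.33097387e+00, -2.23342566e-01]), 'dq': array([ 0.00092649, -0.00155809, -0.00254439,  0.0008547 ,  0.00041148,
       -0.00125214]), 'tau': array([ 3.69972709e-03, -4.12897038e+01, -2.60137957e+01, -7.98929204e-05,
        3.05663190e-03, -1.05768844e-06]), 'eef_pos': array([ 160.53282537, -499.81748456,  404.20248963]), 'ee_rot': array([-5.56944002e-04,  9.87955037e-01,  1.54740212e-01,  3.44229379e-05]), 'force': array([ 0.40872459, -0.78900423, -0.55454667]), 'wrist_torque': array([-0.02371116, -0.01504503, -0.01378318]), 'grip_force': 0.0, 'grip_width': 0.9993326015452522}
```

View pics/top0.png

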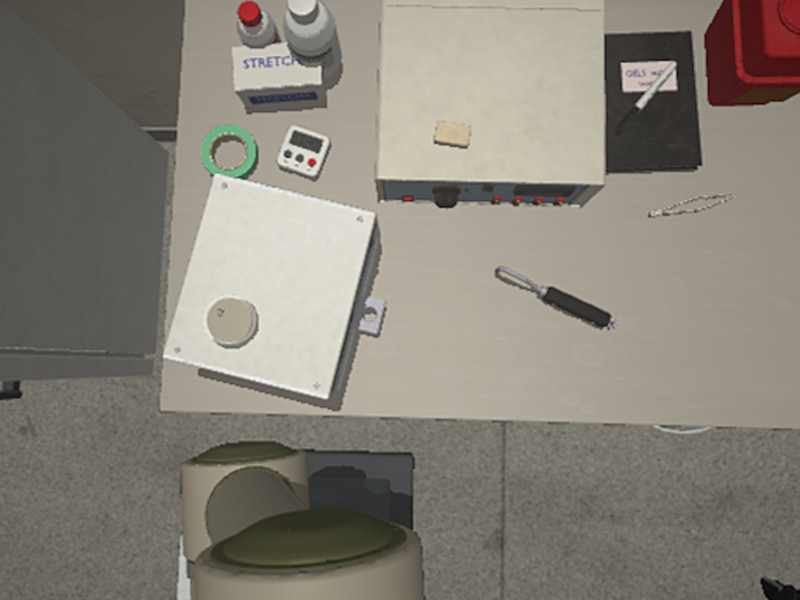

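View pics/side0.png

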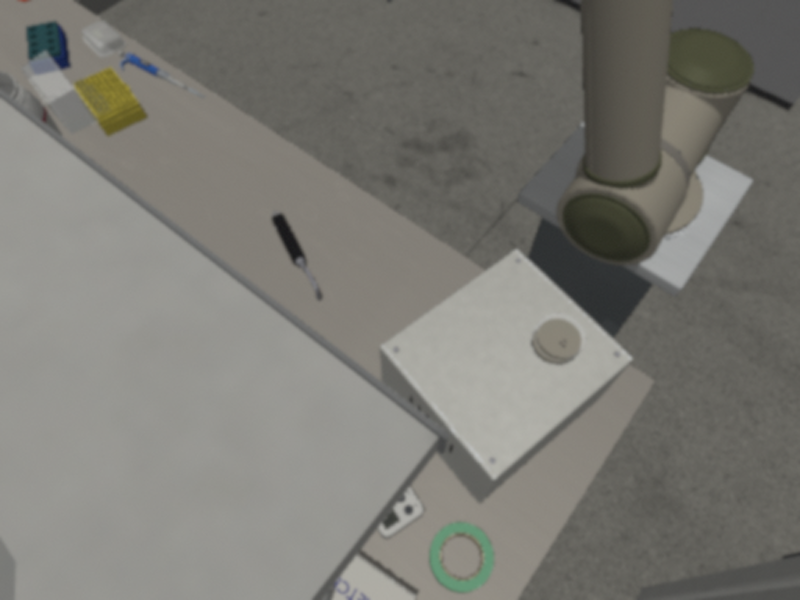

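Top view: the cabinet has corners near (215,176), (377,214), (330,400) and (165,357), and the hole is at (371,315). The hook handle runs from (612,323) to (545,293), with the beak at (500,270). I'll take an enlarged crop to refine these.

```bash
cat > h.py <<'E'
import numpy as np, cv2
from rig import ctrl
from scipy.spatial.transform import Rotation as R
def rot(q): return R.from_quat(np.r_[q[1:],q[0]])
def ray(n,u,v,z):
    c=ctrl.calibration(n); d=rot(c['attitude']).apply([(u-c['cx'])/c['fx'],(v-c['cy'])/c['fy'],1]); p=c['position']
    return p+d*(z-p[2])/d[2]
def proj(n,P):
    c=ctrl.calibration(n); q=rot(c['attitude']).inv().apply(np.asarray(P,float)-c['position'])
    return np.c_[q[:,0]/q[:,2]*c['fx']+c['cx'],q[:,1]/q[:,2]*c['fy']+c['cy']]
def crop(n,name,u0,v0,w,h,s):
    im=ctrl.capture(n)[v0:v0+h,u0:u0+w,::-1]
    cv2.imwrite(f'pics/{name}.png',cv2.resize(im,None,fx=s,fy=s,interpolation=cv2.INTER_CUBIC))
def tool(target,ang=None):
    """shift in tool axes to TCP target, and the rotvec to tool-down with y axis (closing line) at world angle ang (deg)"""
    s=ctrl.sense(); r=rot(s['ee_rot']); d=r.inv().apply(np.array(target)-s['eef_pos'])
    o=[np.round(d,1)]
    if ang is not None:
        for k in (0,180):
            a=np.radians(ang+k); y=np.array([np.cos(a),np.sin(a),0]); z=np.array([0,0,-1.]); x=np.cross(y,z)
            o.append(np.round((r.inv()*R.from_matrix(np.c_[x,y,z])).as_rotvec(),3))
    return o
E
python3 - <<'E'
from h import *
crop('top','c1',100,105,320,170,2.5)
for p in [(215,176),(377,214),(330,400),(165,357)]: print(ray('top',p[0]*.64,p[1]*.64,148))
print(ray('top',371*.64,315*.64,35))
s=ctrl.sense();print(rot(s['ee_rot']).as_matrix().round(3))
E
```

```text
[630.80548604  93.65368132 148.        ]
[ 586.19810897 -115.13528299  148.        ]
[351.19760122 -63.97793478 148.        ]
[398.82223725 143.53680265 148.        ]
[ 465.65934276 -104.90038492   35.        ]
[[ 0.952  0.306 -0.   ]
 [ 0.306 -0.952  0.001]
 [ 0.    -0.001 -1.   ]]
```

View pics/c1.png

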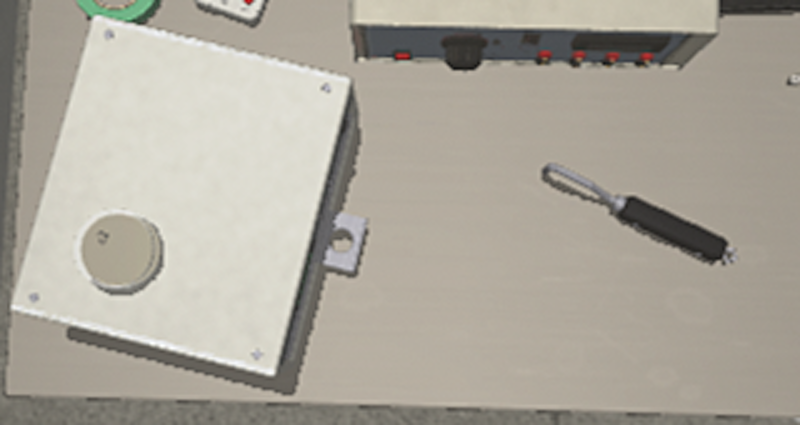

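The crop shows cabinet corners at (97,17), (352,80), (275,376) and (12,308), and the hole at (341,240). The handle's centreline runs from (618,205) to (727,250), with the beak bend at (549,170).

Run:
```python
from h import *
o=lambda u,v:(100+u/2.5,105+v/2.5)
C=np.array([ray('top',*o(*p),148)[:2] for p in [(97,17),(352,80),(275,376),(12,308)]])
print(C.round(1), [np.linalg.norm(C[i]-C[i-1]).round(1) for i in range(4)])
f=(C[1]+C[2]-C[0]-C[3]);l=(C[1]-C[2])
a1=np.degrees(np.arctan2(*(-f)[::-1])); a2=np.degrees(np.arctan2(*l[::-1]));print('x axis angle',a1,'front edge angle',a2)
print('centre',C.mean(0))
h=ray('top',*o(341,240),35);print('hole',h)
for a in (a1,a2+90):
    x=np.array([np.cos(np.radians(a)),np.sin(np.radians(a))]); print('hole from origin-> centre est', h[:2]+x*(19+103))
A=ray('top',*o(618,205),14);B=ray('top',*o(727,250),14);print('handle',A,B,np.linalg.norm(A-B),'ang',np.degrees(np.arctan2(A[1]-B[1],A[0]-B[0])))
print('beak',ray('top',*o(549,170),40))
```

```text
[[ 632.6   91.3]
 [ 586.1 -114.2]
 [ 352.3  -61.6]
 [ 399.3  145.1]] [np.float64(239.4), np.float64(210.7), np.float64(239.6), np.float64(212.0)]
x axis angle 77.21857901057516 front edge angle -12.670594886961544
centre [492.5702684   15.16699576]
hole [ 466.93240041 -102.55817787   35.        ]
hole from origin-> centre est [493.92273848  16.41880163]
hole from origin-> centre est [493.6925533   16.47078591]
handle [ 506.43395029 -351.21350424   14.        ] [ 468.05444206 -449.38764256   14.        ] 105.409430725425 ang 68.6478325640942
beak [ 533.20257551 -285.09280756   40.        ]
```

Run:
```python
from h import *
print(tool([487.3,-400.5,260],158.65))
```

```text
[array([341.4,   5.5, 144.4]), array([-1.000e-03,  1.000e-03,  2.254e+00]), array([-0.001, -0.001, -0.887])]
```

The manual's scale: shifts go in units of 100 mm and turns go in units of 0.2 rad. Converting my numbers, 2 mm is 0.02, 1 mm is 0.01, -0.887 rad is -4.435.

```bash
python3 steer.py '[{"xyz": [0.48,0.01,0.2],"turn_vec": [0,0,-0.6]},{"xyz": [0.96,0.02,0.4],"turn_vec": [0,0,-1.25]},{"xyz": [1.44,0.03,0.6],"turn_vec": [0,0,-1.9]},{"xyz": [1.92,0.04,0.8],"turn_vec": [0,0,-2.55]},{"xyz": [2.4,0.04,1],"turn_vec": [0,0,-3.2]},{"xyz": [2.9,0.05,1.2],"turn_vec": [0,0,-3.85]},{"xyz": [3.41,0.05,1.44],"turn_vec": [0,0,-4.435]},{"xyz": [3.414,0.055,1.444],"turn_vec": [0,0,-4.435]}]' 0.6
python3 - <<'E'
from h import *
print(tool([487.3,-400.5,176],158.65), ctrl.sense()['joints'].round(2))
crop('top','c2',290,140,130,90,6)
E
```

```text
time_s: 0.95
eef_pos: [490.0, -398.5, 257.7]
ee_rot: [-0.002, 0.824, 0.566, 0.0]
force: [-1.0, -0.7, 0.5]
grip_width: 0.602
grip_force: 0.0
[array([-3. , -1.6, 81.7]), array([ 3.000e-03, -4.000e-03, -3.136e+00]), array([-0.002, -0.002,  0.006])] [-0.87  0.68  1.32  0.    1.14 -0.5 ]
```

View pics/c2.png

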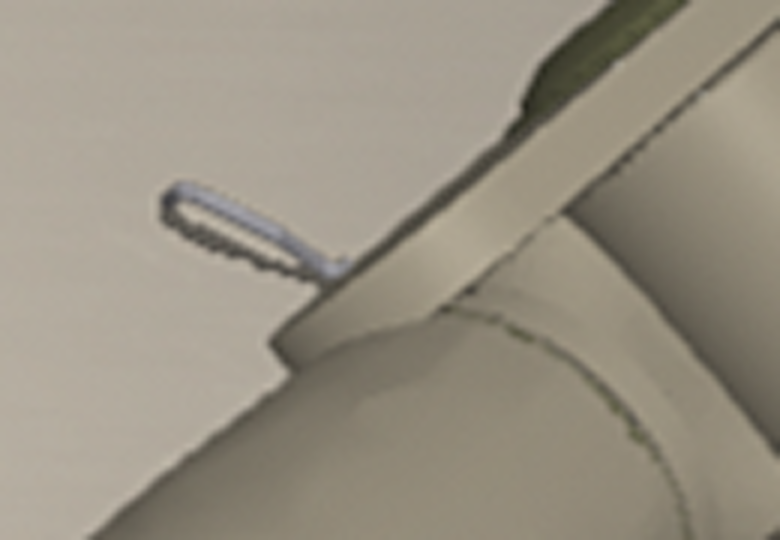

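The beak bend is at (175,190) in the crop, which is (319,172) in the image, so the hook hasn't moved. Next I descend and grip.

To row units: -3 mm is -0.03, -2 mm is -0.02, 0.006 rad is 0.03.

```bash
python3 steer.py '[{"xyz": [-0.02,-0.01,0.25],"turn_vec": [0,0,0.03]},{"xyz": [-0.03,-0.016,0.55],"turn_vec": [0,0,0.03]},{"xyz": [-0.03,-0.016,0.75],"turn_vec": [0,0,0.03]},{"xyz": [-0.03,-0.016,0.815],"turn_vec": [0,0,0.03]},{"xyz": [-0.03,-0.016,0.815],"turn_vec": [0,0,0.03]}]' 0.6
python3 steer.py '[{},{},{},{},{},{}]' 0 70
python3 steer.py '[{"xyz": [0,0,-0.1]},{"xyz": [0,0,-0.3]},{"xyz": [0,0,-0.5]},{"xyz": [0,0,-0.6]},{"xyz": [0,0,-0.6]}]'
python3 - <<'E'
from h import *
s=ctrl.sense(); print(s['joints'].round(2), tool([0,0,200],77.3-90)); crop('side','s1',130,110,160,120,5)
E
```

```text
time_s: 1.5
eef_pos: [484.4, -403.0, 178.4]
ee_rot: [-0.001, 0.828, 0.561, -0.0]
force: [-0.5, 0.2, 0.6]
grip_width: 0.6
grip_force: 0.0
time_s: 2.1
eef_pos: [485.0, -403.3, 180.5]
ee_rot: [0.002, 0.828, 0.561, 0.0]
force: [-1.0, 0.4, 5.9]
grip_width: 0.237
grip_force: 69.2
time_s: 2.6
eef_pos: [484.8, -403.0, 240.4]
ee_rot: [0.001, 0.828, 0.561, 0.0]
force: [0.4, 0.4, -2.0]
grip_width: 0.242
grip_force: 68.2
[-0.88  0.7   1.34 -0.    1.1  -0.5 ] [array([ 195.1, -599.6,   38.8]), array([ 0.002,  0.001, -0.157]), array([ 2.000e-03, -3.000e-03,  2.984e+00])]
```

View pics/s1.png

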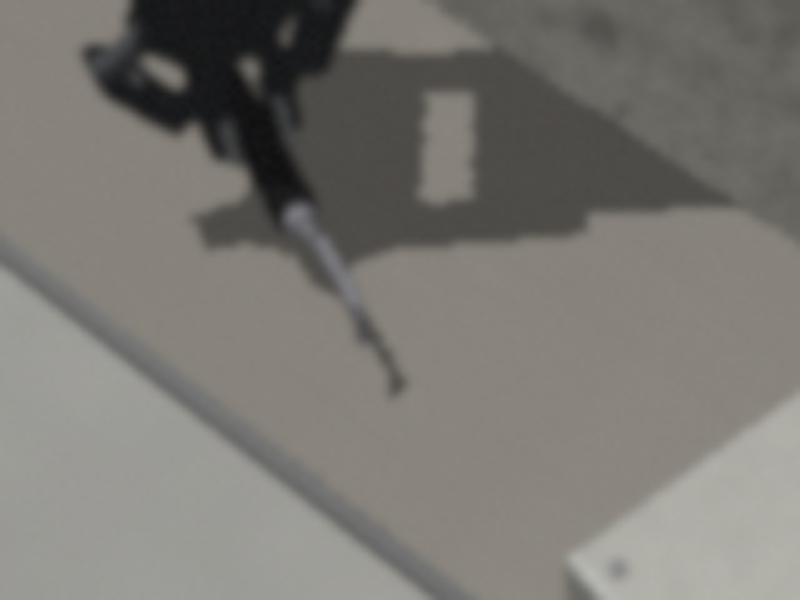

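Side crop: the hook is held level, with its beak tip at about (393,390), which is (208.6,188) in the image.

```bash
cat >> h.py <<'E'
HO=np.array([487.3-485.0,-400.5+403.3]); # hook origin rel TCP at grasp, world
def hooktip():
    s=ctrl.sense(); r=rot(s['ee_rot']).as_matrix(); x=r[:2,0]; y=r[:2,1]
    a=np.arctan2(x[1],x[0]); g=np.radians(67.6) # tool x angle at grasp
    c,sn=np.cos(a-g),np.sin(a-g); off=HO+125*np.array([np.cos(np.radians(68.65)),np.sin(np.radians(68.65))])
    return s['eef_pos']+np.r_[c*off[0]-sn*off[1],sn*off[0]+c*off[1],-175.5], np.degrees(a)
E
python3 - <<'E'
from h import *
t,a=hooktip(); print(t,a,'pred px',proj('side',[t]),proj('top',[t]))
for z in (60,65,70): print(ray('side',208.6,188.2,z))
E
```

```text
[ 531.01785488 -283.03701639   63.56270984] 68.28624514915172 pred px [[204.45042484 177.91887582]] [[320.07456119 172.47313237]]
[ 544.2905407 -258.2132823   60.       ]
[ 546.08246503 -255.92340392   65.        ]
[ 547.87438935 -253.63352555   70.        ]
```

The dark line past (367,340) is the shadow. The predicted tip at (372,340) matches where the rod ends, so the grasp model is good.

```bash
cat >> h.py <<'E'
def hookmove(tip,hang):
    s=ctrl.sense(); r=rot(s['ee_rot']); t,a=hooktip(); d=np.radians(hang-1.05-a)
    off=t-s['eef_pos']; o2=R.from_euler('z',d).apply(off); tcp=np.array(tip)-o2
    return 'tcp',tcp.round(1),tool(tcp,hang-1.05-90)
E
python3 - <<'E'
from h import *
print(hookmove([466.9,-102.6,60],77.3))
E
```

```text
('tcp', array([ 437.6, -227.7,  235.5]), [array([ 145.3, -108.5,    3.5]), array([ 0.   ,  0.   , -0.139]), array([ 0.000e+00, -1.000e-03,  3.003e+00])])
```

To row units: 145.3 mm is 1.453, 138 mm is 1.38, -0.139 rad is -0.695.

```bash
python3 steer.py '[{"xyz": [0.2,-0.15,0.02],"turn_vec": [0,0,-0.1]},{"xyz": [0.45,-0.34,0.02],"turn_vec": [0,0,-0.25]},{"xyz": [0.7,-0.52,0.03],"turn_vec": [0,0,-0.4]},{"xyz": [0.95,-0.71,0.03],"turn_vec": [0,0,-0.5]},{"xyz": [1.2,-0.9,0.035],"turn_vec": [0,0,-0.6]},{"xyz": [1.38,-1.03,0.035],"turn_vec": [0,0,-0.695]},{"xyz": [1.453,-1.085,0.035],"turn_vec": [0,0,-0.695]},{"xyz": [1.453,-1.085,0.035],"turn_vec": [0,0,-0.695]}]'
python3 - <<'E'
from h import *
t,a=hooktip(); print(t,a,proj('top',[t,t+[0,0,35],[466.9,-102.6,35]]).round(1)); crop('top','c3',200,170,80,60,9)
print(hookmove([466.9,-102.6,60],77.3))
E
```

```text
time_s: 3.45
eef_pos: [437.6, -227.2, 234.9]
ee_rot: [-0.001, 0.787, 0.618, -0.0]
force: [0.3, 0.2, -1.9]
grip_width: 0.239
grip_force: 68.4
[ 466.84168665 -102.17037853   59.40363514] 76.27349879803923 [[235.6 200.2]
 [234.6 198.9]
 [236.4 201. ]]
('tcp', array([ 437.6, -227.7,  235.5]), [array([ 0.4, -0.3, -0.4]), array([-0.,  0., -0.]), array([0.   , 0.   , 3.141])])
```

View pics/c3.png

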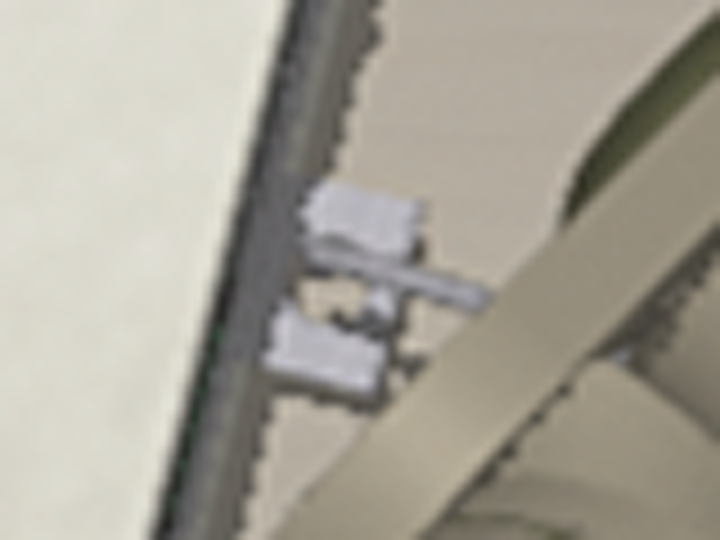

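The crop shows the beak bend centred at about (320,246) and the hole centre at about (336,281). The rod sits a few mm off laterally, so I'll correct that.

Run:
```python
from h import *
b=ray('top',200+320/9,170+246/9,59.4+34); h=ray('top',200+336/9,170+281/9,35); t,a=hooktip()
print('beak',b,'model',t,'hole',h)
d=h-b; d[2]=0; s=ctrl.sense(); print(d, rot(s['ee_rot']).inv().apply(d))
```

```text
beak [ 470.27315561 -104.07467536   93.4       ] model [ 467.16757815 -103.06846781   59.57772218] hole [ 466.49090855 -104.63891655   35.        ]
[-3.78224706 -0.56424119  0.        ] [-1.44780923e+00 -3.53943629e+00  3.95667584e-04]
```

To row units: -3 mm is -0.03, -1 mm is -0.01.

```bash
python3 steer.py '[{"xyz": [-0.01,-0.03,0]},{"xyz": [-0.01,-0.03,0.06]},{"xyz": [-0.01,-0.03,0.12]},{"xyz": [-0.01,-0.03,0.18]},{"xyz": [-0.01,-0.03,0.22]},{"xyz": [-0.01,-0.03,0.25]}]'
python3 steer.py '[{"xyz": [0,0,0.03]},{"xyz": [0,0,0.06]},{"xyz": [0,0,0.09]},{"xyz": [0,0,0.11]},{"xyz": [0,0,0.11]}]'
```

```text
time_s: 4.1
eef_pos: [434.5, -228.1, 209.7]
ee_rot: [-0.0, 0.787, 0.617, -0.0]
force: [0.1, -0.0, -1.8]
grip_width: 0.236
grip_force: 68.4
time_s: 4.6
eef_pos: [434.5, -228.0, 199.1]
ee_rot: [-0.0, 0.787, 0.617, -0.0]
force: [0.0, 0.2, -2.5]
grip_width: 0.236
grip_force: 68.4
```

To row units: -20 mm is -0.2, -15 mm is -0.15.

```bash
python3 steer.py '[{"xyz": [-0.03,0,0]},{"xyz": [-0.06,0.001,0]},{"xyz": [-0.1,0.002,0]},{"xyz": [-0.15,0.003,0]},{"xyz": [-0.2,0.004,0]},{"xyz": [-0.26,0.005,0]}]'
python3 - <<'E'
from h import *
print(ctrl.sense()['force']); crop('top','c4',90,110,220,165,3.6)
E
```

```text
time_s: 5.2
eef_pos: [428.7, -253.8, 199.3]
ee_rot: [-0.0, 0.787, 0.617, 0.0]
force: [1.8, 1.7, -2.2]
grip_width: 0.239
grip_force: 68.4
[ 1.80328701  1.74469808 -2.17755316]
```

View pics/c4.png

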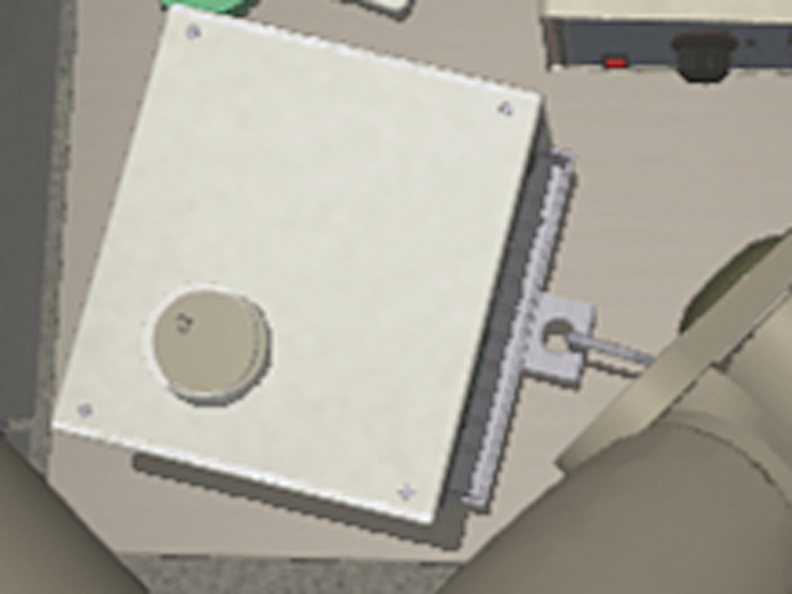

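The tray is about 18 mm out, with the beak in the hole at (570,345). I'll continue the pull.

To row units: -57 mm is -0.57, -62 mm is -0.62.

```bash
python3 steer.py '[{"xyz": [-0.06,0,0]},{"xyz": [-0.14,0.001,0]},{"xyz": [-0.23,0.002,0]},{"xyz": [-0.32,0.004,0]},{"xyz": [-0.41,0.005,0]},{"xyz": [-0.5,0.007,0]},{"xyz": [-0.57,0.008,0]},{"xyz": [-0.62,0.009,0]}]'
python3 steer.py '[{"xyz": [-0.06,0,0]},{"xyz": [-0.14,0.001,0]},{"xyz": [-0.23,0.002,0]},{"xyz": [-0.32,0.004,0]},{"xyz": [-0.4,0.005,0]},{"xyz": [-0.47,0.006,0]},{"xyz": [-0.53,0.007,0]},{"xyz": [-0.57,0.008,0]}]'
python3 steer.py '[{"xyz": [-0.03,0,0]},{"xyz": [-0.06,0,0]},{"xyz": [-0.08,0,0]},{"xyz": [-0.1,0,0]}]'
```

```text
time_s: 6.05
eef_pos: [414.7, -314.5, 199.2]
ee_rot: [-0.0, 0.787, 0.617, -0.0]
force: [1.0, 2.7, -1.6]
grip_width: 0.238
grip_force: 68.5
time_s: 6.85
eef_pos: [402.0, -369.9, 199.2]
ee_rot: [-0.0, 0.787, 0.617, -0.0]
force: [0.9, 2.5, -2.0]
grip_width: 0.239
grip_force: 68.4
time_s: 7.25
eef_pos: [399.8, -379.2, 199.3]
ee_rot: [0.0, 0.787, 0.617, 0.0]
force: [1.0, 1.6, -1.0]
grip_width: 0.234
grip_force: 68.5
```

To row units: -4 mm is -0.04, -3 mm is -0.03.

```bash
python3 steer.py '[{"xyz": [-0.02,0,0]},{"xyz": [-0.03,0,0]},{"xyz": [-0.04,0,0]},{"xyz": [-0.04,0,0]}]'; python3 steer.py '[{"xyz": [-0.02,0,0]},{"xyz": [-0.04,0,0]},{"xyz": [-0.04,0,0]}]'
```

```text
time_s: 7.65
eef_pos: [399.0, -381.8, 198.7]
ee_rot: [-0.002, 0.787, 0.617, 0.001]
force: [4.7, 11.3, -1.8]
grip_width: 0.238
grip_force: 68.7
time_s: 7.95
eef_pos: [398.5, -383.4, 197.5]
ee_rot: [-0.005, 0.787, 0.617, 0.003]
force: [10.1, 24.3, -1.3]
grip_width: 0.239
grip_force: 69.2
```

```bash
python3 steer.py '[{"xyz": [0.04,0,0]},{"xyz": [0.09,0,0]},{"xyz": [0.09,0,0]},{"xyz": [0.09,0,-0.15]},{"xyz": [0.09,0,-0.3]},{"xyz": [0.09,0,-0.45]},{"xyz": [0.09,0,-0.55]},{"xyz": [0.09,0,-0.55]}]'
python3 - <<'E'
from h import *
print(ctrl.sense()['force'],tool([500,-500,235],77.3-1.05-90)); crop('top','c5',100,100,260,190,3)
E
```

```text
time_s: 8.75
eef_pos: [400.0, -378.6, 255.6]
ee_rot: [0.001, 0.787, 0.617, -0.0]
force: [0.2, -0.0, -1.4]
grip_width: 0.233
grip_force: 68.3
[ 0.17159221 -0.04775952 -1.38056694] [array([-94.1, 125.9,  21. ]), array([ 0.002,  0.002, -0.   ]), array([ 3.000e-03, -3.000e-03,  3.141e+00])]
```

View pics/c5.png

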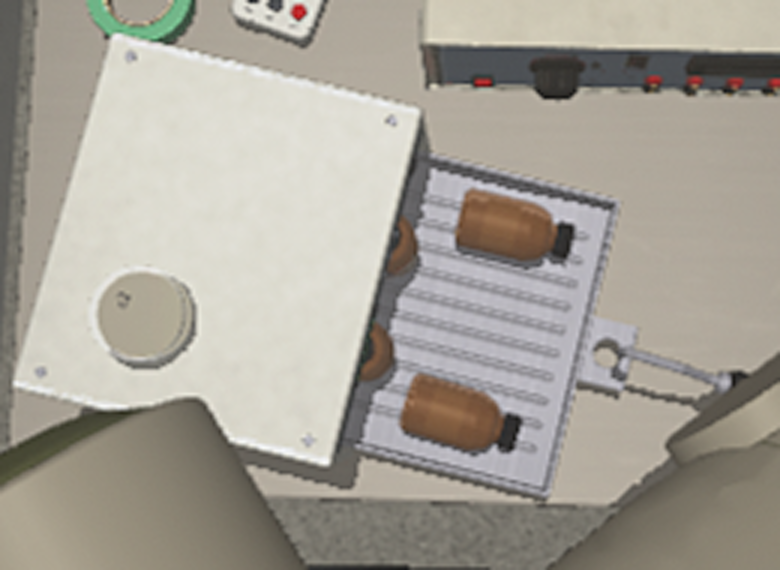

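The tray is at its stop. Two fallen bottles lie with base and cap end at (460,222) to (573,242) and (405,408) to (518,433), caps about 25 mm from the front wall. Standing bottles are visible at the cabinet edge, at (402,245) and (375,350). I'll lay the hook down out of the way for now.

To row units: 126 mm is 1.26, -94 mm is -0.94.

```bash
python3 steer.py '[{"xyz": [-0.15,0.15,0.03]},{"xyz": [-0.35,0.4,0.06]},{"xyz": [-0.55,0.65,0.09]},{"xyz": [-0.72,0.9,0.13]},{"xyz": [-0.85,1.12,0.17]},{"xyz": [-0.94,1.26,0.21]},{"xyz": [-0.94,1.26,0.3]},{"xyz": [-0.94,1.26,0.5]}]'
python3 steer.py '[{"xyz": [0,0,0.12]},{"xyz": [0,0,0.18]},{"xyz": [0,0,0.22]},{"xyz": [0,0,0.24]},{"xyz": [0,0,0.24]}]'
```

```text
time_s: 9.6
eef_pos: [500.0, -499.5, 203.7]
ee_rot: [0.001, 0.787, 0.617, -0.0]
force: [0.7, 0.8, -1.2]
grip_width: 0.233
grip_force: 68.5
time_s: 10.1
eef_pos: [500.1, -499.5, 180.9]
ee_rot: [0.0, 0.787, 0.617, -0.0]
force: [0.2, -1.2, -0.5]
grip_width: 0.237
grip_force: 68.5
```

To row units: -120 mm is -1.2, -90 mm is -0.9.

```bash
python3 steer.py '[{},{},{},{"xyz": [0,0,-0.2]},{"xyz": [0,0,-0.5]},{"xyz": [0,0,-0.9]},{"xyz": [0,0,-1.2]},{"xyz": [0,0,-1.2]}]' 0.55
python3 - <<'E'
from h import *
o=lambda u,v:(100+u/3,100+v/3)
for nm,p in dict(A_base=(459,220),A_cap=(573,243),A_sh=(545,235),B_base=(404,404),B_cap=(518,434)).items(): print(nm, ray('top',*o(*p),45))
A=[ray('top',*o(*p),45)[:2] for p in [(459,220),(573,243),(404,404),(518,434)]]
print([np.linalg.norm(A[i+1]-A[i]) for i in(0,2)], [np.degrees(np.arctan2(*(A[i]-A[i+1])[::-1])) for i in (0,2)])
print('wallcorners',[ray('top',*o(*p),41) for p in [(617,204),(547,492)]], 'hole',ray('top',*o(607,354),35))
print(ctrl.sense()['joints'].round(3))
E
```

```text
time_s: 10.9
eef_pos: [500.4, -499.7, 306.0]
ee_rot: [0.005, 0.787, 0.617, -0.0]
force: [0.0, 0.1, -0.5]
grip_width: 0.547
grip_force: 0.0
A_base [ 528.19879742 -137.88209837   45.        ]
A_cap [ 513.22356233 -221.85459054   45.        ]
A_sh [ 518.63128409 -201.23573876   45.        ]
B_base [ 392.82876363 -101.63291658   45.        ]
B_cap [ 373.39654123 -184.61740537   45.        ]
[np.float64(85.29734525587239), np.float64(85.2293180044378)] [np.float64(79.88845616776304), np.float64(76.8206909494811)]
wallcorners [array([ 543.48361413, -254.04324254,   41.        ]), array([ 332.3312599, -206.541378 ,   41.       ])] hole [ 433.03773887 -248.86222978   35.        ]
[-0.95   0.802  0.973  0.     1.358 -0.71 ]
```

Next is the reorientation: the tool goes 60° from vertical, pointing at the cabinet, to grip each cap from the front.

```bash
cat >> h.py <<'E'
def pose(target,yaw,tilt,dist=0):
    """tool x heading yaw(deg), tool z tilted `tilt` deg from down towards heading; target = point `dist` mm ahead of TCP"""
    s=ctrl.sense(); r=rot(s['ee_rot']); w=np.radians(yaw); x=np.array([np.cos(w),np.sin(w),0]); z=np.array([0,0,-1.]); y=np.cross(z,x)
    G=R.from_matrix(np.c_[x,y,z])*R.from_euler('y',np.radians(tilt))
    tcp=np.array(target,float)-dist*G.as_matrix()[:,2]
    return 'tcp',tcp.round(1),'shift',r.inv().apply(tcp-s['eef_pos']).round(1),'rv',(r.inv()*G).as_rotvec().round(3)
E
python3 - <<'E'
from h import *
print(pose([514.3,-216,95],79.2,60,248))
E
```

```text
('tcp', array([ 474.1, -427. ,  219. ]), 'shift', array([ 64.9, -43.4,  86.3]), 'rv', array([ 0.033,  1.053, -0.043]))
```

The manual's scale: shifts go in units of 100 mm and turns go in units of 0.2 rad. Converting my numbers, 86.3 mm is 0.863, 72 mm is 0.72, 1.053 rad is 5.265.

```bash
python3 steer.py '[{"xyz": [0.08,-0.05,0.05],"turn_vec": [0.02,0.65,-0.025]},{"xyz": [0.16,-0.1,0.12],"turn_vec": [0.04,1.35,-0.055]},{"xyz": [0.24,-0.16,0.22],"turn_vec": [0.06,2,-0.08]},{"xyz": [0.32,-0.22,0.32],"turn_vec": [0.085,2.65,-0.11]},{"xyz": [0.41,-0.28,0.45],"turn_vec": [0.105,3.3,-0.135]},{"xyz": [0.49,-0.33,0.58],"turn_vec": [0.125,4,-0.16]},{"xyz": [0.57,-0.38,0.72],"turn_vec": [0.145,4.65,-0.19]},{"xyz": [0.649,-0.434,0.863],"turn_vec": [0.165,5.265,-0.215]}]' 0.42 60
python3 - <<'E'
from h import *
print(ctrl.sense()['joints'].round(2),pose([514.3,-216,95],79.2,60,248))
crop('top','c6',90,90,300,210,2.6)
E
```

```text
time_s: 11.7
eef_pos: [473.1, -425.7, 213.0]
ee_rot: [-0.324, 0.666, 0.549, 0.387]
force: [0.2, 0.5, 0.8]
grip_width: 0.42
grip_force: 0.0
[-1.    0.88  1.2   0.68  1.89 -0.88] ('tcp', array([ 474.1, -427. ,  219. ]), 'shift', array([ 4.7,  1.1, -3.9]), 'rv', array([-0.003, -0.012, -0.006]))
```

View pics/c6.png

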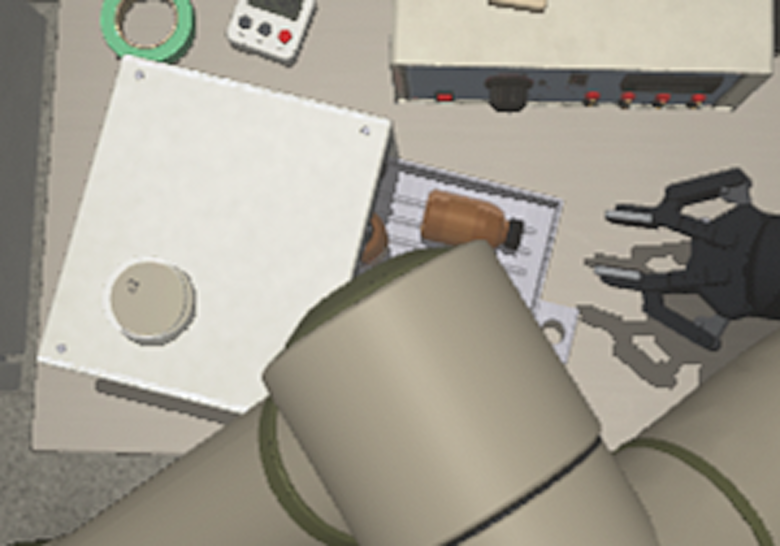

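The tilt is reached, with the finger tips open at (605,214) and (590,270) and the bottle's cap at (515,234). Next I move in on the cap.

Run:
```python
from h import *
print(pose([514.3,-216,60],79.2,60,210));print(pose([514.3,-216,44],79.2,60,168))
```

```text
('tcp', array([ 480.2, -394.6,  165. ]), 'shift', array([-24.5,   2.5,  48.5]), 'rv', array([-0.005, -0.021, -0.009]))
('tcp', array([ 487. , -358.9,  128. ]), 'shift', array([-39.4,   2.9,  98.2]), 'rv', array([-0.005, -0.021, -0.009]))
```

To row units: 98.2 mm is 0.982, 92 mm is 0.92, -0.021 rad is -0.105.

```bash
python3 steer.py '[{"xyz": [-0.08,0.01,0.16],"turn_vec": [-0.025,-0.1,-0.045]},{"xyz": [-0.16,0.02,0.32],"turn_vec": [-0.025,-0.1,-0.045]},{"xyz": [-0.245,0.025,0.485],"turn_vec": [-0.025,-0.105,-0.045]},{"xyz": [-0.3,0.026,0.64],"turn_vec": [-0.025,-0.105,-0.045]},{"xyz": [-0.35,0.028,0.8],"turn_vec": [-0.025,-0.105,-0.045]},{"xyz": [-0.38,0.029,0.92],"turn_vec": [-0.025,-0.105,-0.045]},{"xyz": [-0.394,0.029,0.982],"turn_vec": [-0.025,-0.105,-0.045]},{"xyz": [-0.394,0.029,0.982],"turn_vec": [-0.025,-0.105,-0.045]}]'
python3 - <<'E'
from h import *
print(pose([514.3,-216,44],79.2,60,168))
crop('top','c7',225,140,110,80,7)
E
```

```text
time_s: 12.55
eef_pos: [488.1, -361.4, 130.9]
ee_rot: [-0.314, 0.67, 0.555, 0.381]
force: [-0.3, -0.3, 0.2]
grip_width: 0.42
grip_force: 0.0
('tcp', array([ 487. , -358.9,  128. ]), 'shift', array([-1.3, -1.6,  3.4]), 'rv', array([0.001, 0.015, 0.003]))
```

View pics/c7.png

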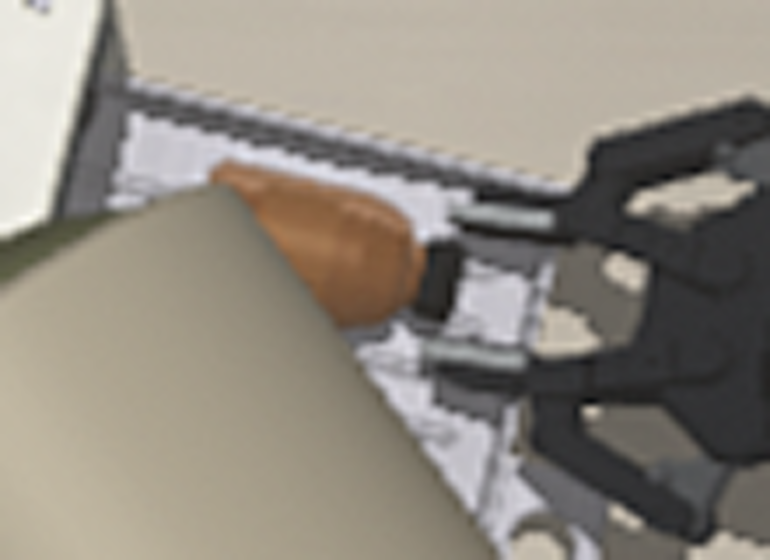

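The pad tips, at (455,215) and (425,352), only just reach the centre of the cap at (440,282). They are well centred laterally, so I'll advance about 8 mm more and close.

```bash
python3 steer.py '[{"xyz": [0.01,-0.005,0.05],"turn_vec": [0,0.075,0]},{"xyz": [0.025,-0.005,0.1],"turn_vec": [0,0.075,0]},{"xyz": [0.025,-0.005,0.1],"turn_vec": [0,0.075,0]},{"xyz": [0.025,-0.005,0.1],"turn_vec": [0,0.075,0]}]'
python3 steer.py '[{},{},{},{},{},{}]' 0 60
python3 - <<'E'
from h import *
s=ctrl.sense(); r=rot(s['ee_rot']); c=np.array([514.3,-216,43.1])-s['eef_pos']; print('cap in tool',r.inv().apply(c))
print('up in tool',r.inv().apply([0,0,1]))
E
```

```text
time_s: 13.0
eef_pos: [489.4, -351.9, 128.3]
ee_rot: [-0.318, 0.667, 0.553, 0.386]
force: [0.8, 0.6, -0.4]
grip_width: 0.422
grip_force: 0.0
time_s: 13.6
eef_pos: [489.4, -352.1, 128.4]
ee_rot: [-0.317, 0.667, 0.553, 0.386]
force: [0.3, -1.6, 1.4]
grip_width: 0.268
grip_force: 58.8
cap in tool [ -4.65320148  -1.42566206 162.4898831 ]
up in tool [ 0.86607543  0.00412422 -0.49989632]
```

To row units: -16 mm is -0.16, -9 mm is -0.09.

```bash
python3 steer.py '[{"xyz": [0.05,0,-0.03]},{"xyz": [0.15,0,-0.09]},{"xyz": [0.28,0,-0.16]},{"xyz": [0.42,0,-0.24]},{"xyz": [0.56,0,-0.32]},{"xyz": [0.7,0,-0.4]},{"xyz": [0.78,0,-0.45]},{"xyz": [0.78,0,-0.45]}]'
cat >> h.py <<'E'
def place(target,yaw,tilt,p):
    s=ctrl.sense(); r=rot(s['ee_rot']); w=np.radians(yaw); x=np.array([np.cos(w),np.sin(w),0]); z=np.array([0,0,-1.]); y=np.cross(z,x)
    G=R.from_matrix(np.c_[x,y,z])*R.from_euler('y',np.radians(tilt))
    tcp=np.array(target,float)-G.apply(p)
    return 'tcp',tcp.round(1),'shift',r.inv().apply(tcp-s['eef_pos']).round(1),'rv',(r.inv()*G).as_rotvec().round(3)
E
python3 - <<'E'
from h import *
P=[-4.65,0,162.5]
s=ctrl.sense(); print(s['joints'].round(2), s['eef_pos']+rot(s['ee_rot']).apply(P))
for t in (40,20,0,-15,-30): print(t,place([511.3,-192.6,150],79.2,t,P))
E
```

```text
time_s: 14.4
eef_pos: [489.2, -352.1, 219.9]
ee_rot: [-0.316, 0.667, 0.553, 0.386]
force: [0.3, -0.2, -1.5]
grip_width: 0.267
grip_force: 58.8
[-0.91  0.79  1.35  0.73  1.78 -0.87] [ 515.5446232  -216.35993597  134.39268294]
40 ('tcp', array([ 492.4, -291.7,  277.5]), 'shift', array([79.9, -7.8, 23. ]), 'rv', array([ 0.004, -0.348,  0.004]))
20 ('tcp', array([ 501.7, -242.9,  304.3]), 'shift', array([128. ,  -7.7,  52.5]), 'rv', array([ 0.004, -0.697,  0.004]))
0 ('tcp', array([ 512.2, -188. ,  312.5]), 'shift', array([163.1,  -7.6,  96.7]), 'rv', array([ 0.005, -1.046,  0.003]))
-15 ('tcp', array([ 520. , -146.9,  305.8]), 'shift', array([178.3,  -7.6, 136.4]), 'rv', array([ 0.006, -1.308,  0.002]))
-30 ('tcp', array([ 527.3, -108.8,  288.4]), 'shift', array([182.7,  -7.7, 178.6]), 'rv', array([ 0.006, -1.569,  0.002]))
```

```bash
python3 steer.py '[{"xyz": [0.32,-0.04,0.06],"turn_vec": [0.005,-0.655,0.005]},{"xyz": [0.62,-0.06,0.15],"turn_vec": [0.01,-1.31,0.01]},{"xyz": [0.86,-0.078,0.26],"turn_vec": [0.02,-1.96,0.015]},{"xyz": [1.06,-0.078,0.37],"turn_vec": [0.02,-2.615,0.02]},{"xyz": [1.23,-0.077,0.49],"turn_vec": [0.02,-3.27,0.02]},{"xyz": [1.38,-0.077,0.63],"turn_vec": [0.02,-3.925,0.02]},{"xyz": [1.51,-0.076,0.79],"turn_vec": [0.02,-4.58,0.015]},{"xyz": [1.631,-0.076,0.967],"turn_vec": [0.025,-5.23,0.015]}]'
python3 - <<'E'
from h import *
P=[-4.65,0,162.5]
s=ctrl.sense(); print(s['joints'].round(2), s['eef_pos']+rot(s['ee_rot']).apply(P))
for t in (-10,-20,-30): print(t,place([511.3,-192.6,150],79.2,t,P))
E
```

```text
time_s: 15.2
eef_pos: [512.2, -187.3, 311.0]
ee_rot: [0.0, 0.771, 0.637, -0.002]
force: [-0.7, 0.5, -0.6]
grip_width: 0.266
grip_force: 58.8
[-0.56  0.45  1.56 -0.    1.13 -0.37] [ 510.96151286 -192.38338416  148.48466093]
-10 ('tcp', array([ 517.4, -160.4,  309.2]), 'shift', array([27.5,  0.1,  1.7]), 'rv', array([-0.002, -0.171,  0.   ]))
-20 ('tcp', array([ 522.5, -133.7,  301.1]), 'shift', array([54.6,  0.1,  9.7]), 'rv', array([-0.002, -0.346,  0.   ]))
-30 ('tcp', array([ 527.3, -108.8,  288.4]), 'shift', array([80. ,  0.1, 22.3]), 'rv', array([-0.002, -0.52 ,  0.   ]))
```

```bash
python3 steer.py '[{"xyz": [0.2,0,0.01],"turn_vec": [0,-0.65,0]},{"xyz": [0.41,0,0.05],"turn_vec": [0,-1.3,0]},{"xyz": [0.61,0,0.12],"turn_vec": [0,-1.95,0]},{"xyz": [0.8,0,0.22],"turn_vec": [0,-2.6,0]},{"xyz": [0.8,0,0.22],"turn_vec": [0,-2.6,0]}]'
python3 - <<'E'
from h import *
P=[-4.65,0,162.5]
s=ctrl.sense(); r=rot(s['ee_rot']);print(s['joints'].round(2), s['eef_pos']+r.apply(P), s['force'])
print(place([511.3,-192.6,104],79.2,-30,P), r.inv().apply([0,0,-1]))
crop('top','c8',195,130,130,97,6);
E
```

```text
time_s: 15.7
eef_pos: [527.1, -107.3, 287.3]
ee_rot: [0.162, 0.743, 0.618, -0.199]
force: [-0.2, 1.2, -1.3]
grip_width: 0.271
grip_force: 58.9
[-0.34  0.48  1.62 -0.6   1.05  0.15] [ 510.66164021 -190.33742325  148.49834442] [-0.16803633  1.15039767 -1.33818621]
('tcp', array([ 527.3, -108.8,  242.4]), 'shift', array([21. ,  0.7, 39.7]), 'rv', array([-0.004, -0.004,  0.006])) [0.49614042 0.00609232 0.86822092]
```

View pics/c8.png

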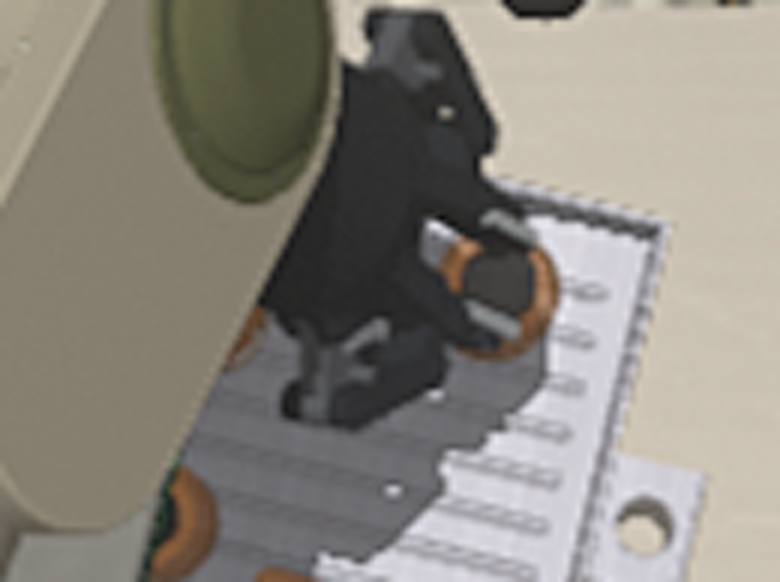

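The bottle is upright in the grip, with its cap at (500,280), above free tray floor. I'll lower it, watching the force.

```bash
python3 steer.py '[{"xyz": [0.05,0,0.08]},{"xyz": [0.1,0.001,0.17]},{"xyz": [0.15,0.002,0.26]},{"xyz": [0.18,0.003,0.32]},{"xyz": [0.2,0.004,0.35]},{"xyz": [0.2,0.004,0.35]}]'
python3 steer.py '[{"xyz": [0.01,0,0.017]},{"xyz": [0.02,0,0.035]},{"xyz": [0.02,0,0.035]}]'
```

```text
time_s: 16.35
eef_pos: [528.1, -110.3, 251.0]
ee_rot: [0.165, 0.744, 0.616, -0.199]
force: [-2.0, 1.4, 17.9]
grip_width: 0.265
grip_force: 60.7
time_s: 16.65
eef_pos: [528.8, -110.5, 249.5]
ee_rot: [0.168, 0.744, 0.615, -0.198]
force: [-3.1, 2.1, 31.4]
grip_width: 0.264
grip_force: 78.6
```

```bash
python3 steer.py '[{"xyz": [-0.02,0,-0.04]},{"xyz": [-0.04,0,-0.065]},{"xyz": [-0.04,0,-0.065]}]'
python3 - <<'E'
from h import *
crop('side','s2',200,110,180,135,4.4)
E
```

```text
time_s: 16.95
eef_pos: [527.4, -110.0, 252.3]
ee_rot: [0.162, 0.745, 0.616, -0.198]
force: [0.5, -0.0, 0.1]
grip_width: 0.269
grip_force: 72.2
```

View pics/s2.png

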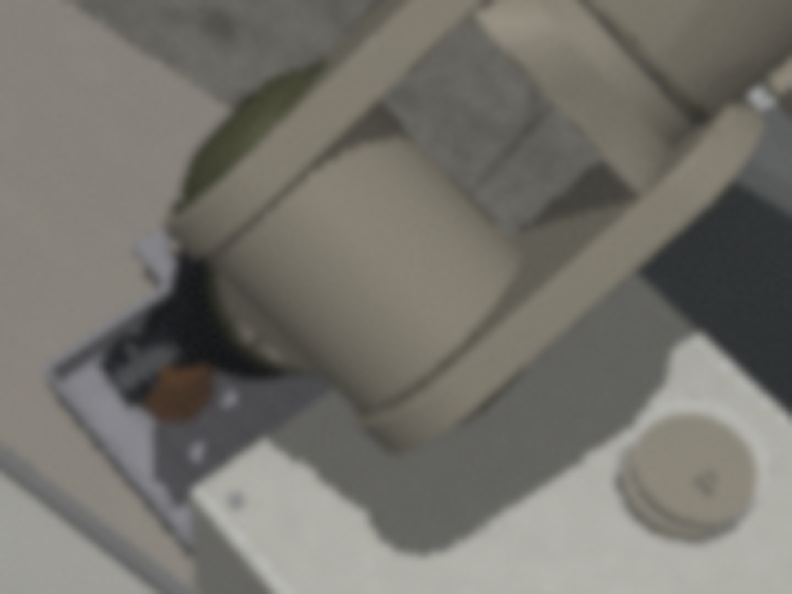

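Run:
```python
from h import *
P=[-4.65,0,162.5]
s=ctrl.sense(); r=rot(s['ee_rot']); cap=s['eef_pos']+r.apply(P); print(cap,s['force'])
d=np.array([828.,105])-cap[:2]; d/=np.linalg.norm(d); n=np.array([-d[1],d[0]])
for zb in (23,33):
    pts=[[*(cap[:2]+22*d),zb],[*(cap[:2]+22*n),zb+30],[*(cap[:2]-22*n),zb+30],[*cap[:2],zb+85]]
    print(zb,((proj('side',pts)-[200,110])*4.4).round(0).tolist(), ((proj('top',pts[3:])-[195,130])*6).round().tolist())
```

```text
[ 511.03490714 -192.84257094  113.1699829 ] [-0.60115222 -0.24671467 -1.16059356]
23 [[176.0, 438.0], [214.0, 373.0], [131.0, 378.0], [169.0, 324.0]] [[503.0, 288.0]]
33 [[176.0, 430.0], [214.0, 364.0], [130.0, 369.0], [169.0, 314.0]] [[505.0, 285.0]]
```

The side view shows the bottle upright at (180,390), but contact came about 10 mm higher than expected. I'll press lightly and use the wrist torque to locate the contact.

```bash
python3 -c "
from h import *
s=ctrl.sense();print(s['force'],s['wrist_torque'],s['eef_pos'])"
python3 steer.py '[{"xyz": [0.02,0,0.035]},{"xyz": [0.03,0,0.05]},{"xyz": [0.03,0,0.05]}]'
python3 -c "
from h import *
s=ctrl.sense();print(s['force'],s['wrist_torque'],s['eef_pos'])
im=ctrl.capture('side').astype(int); m=(im[...,0]>im[...,2]*1.5)&(im[...,0]>60); v,u=np.where(m[180:240,200:300]); print('brown side',u.min()+200,u.max()+200,v.min()+180,v.max()+180,m.sum())
im=ctrl.capture('top').astype(int); m=(im[...,0]>im[...,2]*1.5)&(im[...,0]>50); v,u=np.where(m[150:200,262:310]); print('top',u.min()+262,u.max()+262,v.min()+150,v.max()+150)
"
```

```text
[-0.60115222 -0.24671467 -1.16059356] [ 0.31750288 -0.04381358  0.0458533 ] [ 527.28794171 -109.89480375  252.03459065]
time_s: 17.3
eef_pos: [527.8, -110.4, 249.7]
ee_rot: [0.165, 0.744, 0.616, -0.2]
force: [-8.8, 0.6, 28.5]
grip_width: 0.272
grip_force: 81.7
[-8.8111373   0.58877643 28.49468845] [-1.77701939  2.06203469 -0.67654338] [ 527.80148192 -110.44987584  249.67402583]
brown side 234 246 194 204 1227
top 271 288 172 193
```

The moments place the contact at (-16,-76,-220) from the TCP. That is the bottle's own base, so it is standing on the beads and simply sits about 10 mm farther out in the grip. I'll ease off, release and back away.

```bash
python3 steer.py '[{"xyz": [-0.01,0,-0.02]},{"xyz": [-0.02,0,-0.038]},{"xyz": [-0.02,0,-0.038]},{"xyz": [-0.02,0,-0.038]}]'
python3 steer.py '[{},{},{},{}]' 0.34
python3 steer.py '[{},{},{"xyz": [0,0,-0.05]},{"xyz": [0,0,-0.12]},{"xyz": [0,0,-0.25]},{"xyz": [0,0,-0.45]},{"xyz": [0,0,-0.65]},{"xyz": [0,0,-0.65]}]' 0.46
python3 - <<'E'
from h import *
s=ctrl.sense(); print(s['joints'].round(2)); crop('top','c9',195,130,130,97,6)
for n,b in(('top',(150,262,50,60)),):
    im=ctrl.capture('top').astype(int); m=((im[...,0]>im[...,2]*1.5)&(im[...,0]>50)).astype(np.uint8)
    k,l,st,c=cv2.connectedComponentsWithStats(m); print([(st[i].tolist(),c[i].round(1).tolist()) for i in range(1,k) if st[i][4]>40])
E
```

```text
time_s: 17.8
eef_pos: [527.5, -109.6, 250.9]
ee_rot: [0.163, 0.745, 0.616, -0.198]
force: [-1.1, -0.7, 3.8]
grip_width: 0.269
grip_force: 73.8
time_s: 18.2
eef_pos: [527.5, -109.5, 250.8]
ee_rot: [0.163, 0.745, 0.616, -0.198]
force: [-0.5, 0.5, 0.7]
grip_width: 0.347
grip_force: 1.8
time_s: 19.0
eef_pos: [534.2, -76.7, 310.3]
ee_rot: [0.165, 0.744, 0.616, -0.197]
force: [0.2, 0.9, -0.2]
grip_width: 0.462
grip_force: 0.0
[-0.28  0.46  1.58 -0.58  1.12  0.17]
[([152, 0, 15, 17, 196], [159.2, 8.3]), ([451, 0, 61, 68, 3827], [481.9, 33.2]), ([270, 173, 20, 21, 203], [278.6, 184.2]), ([220, 208, 11, 19, 118], [225.4, 217.6]), ([233, 225, 35, 25, 583], [249.7, 237.6])]
```

View pics/c9.png

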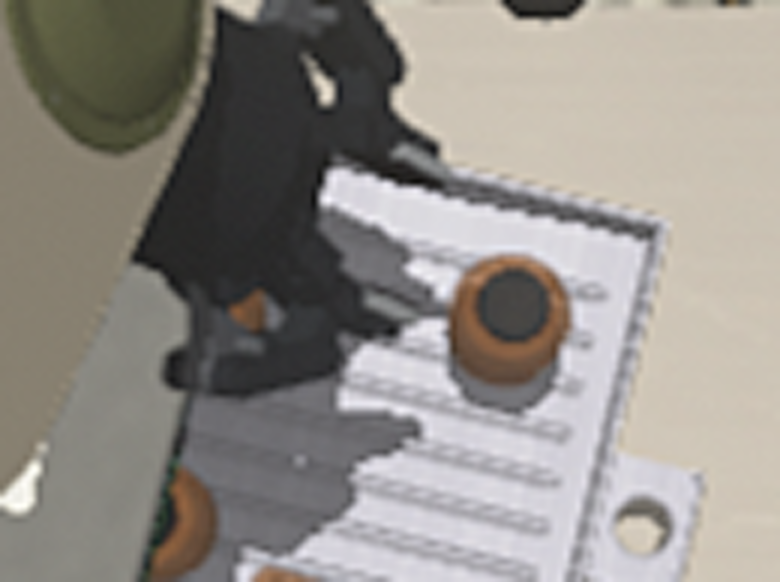

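Bottle A stands freely, with its cap at (513,303) in the crop. Now bottle B.

Run:
```python
from h import *
print('A cap top',ray('top',195+513/6,130+303/6,108))
print(pose([500,-140,390],77,0)); print(pose([400,-330,380],77,20)); print(pose([374.8,-178.8,95],77,60,248))
```

```text
A cap top [ 506.02972093 -196.23128717  108.        ]
('tcp', array([ 500., -140.,  390.]), 'shift', array([-99.5, -21.4, -38.1]), 'rv', array([0.009, 0.519, 0.038]))
('tcp', array([ 400., -330.,  380.]), 'shift', array([-272.9,  -84.1,   72.5]), 'rv', array([0.002, 0.868, 0.04 ]))
('tcp', array([ 326.5, -388.1,  219. ]), 'shift', array([-254.5, -145.3,  247.4]), 'rv', array([-0.013,  1.566,  0.041]))
```

To row units: -50 mm is -0.5, -2 mm is -0.02, 0.868 rad is 4.34.

```bash
python3 steer.py '[{"xyz": [-0.1,-0.02,-0.35],"turn_vec": [0,0.25,0.025]},{"xyz": [-0.4,-0.1,-0.5],"turn_vec": [0,0.9,0.075]},{"xyz": [-0.7,-0.16,-0.45],"turn_vec": [0,1.6,0.125]},{"xyz": [-0.995,-0.214,-0.38],"turn_vec": [0,2.25,0.15]},{"xyz": [-1.4,-0.35,-0.12],"turn_vec": [0,2.8,0.2]},{"xyz": [-1.8,-0.5,0.14],"turn_vec": [0,3.35,0.2]},{"xyz": [-2.25,-0.66,0.43],"turn_vec": [0,3.85,0.2]},{"xyz": [-2.65,-0.8,0.7],"turn_vec": [0,4.34,0.2]}]'
python3 - <<'E'
from h import *
print(ctrl.sense()['joints'].round(2),pose([374.8,-178.8,95],77,60,248))
im=ctrl.capture('top').astype(int); m=((im[...,0]>im[...,2]*1.5)&(im[...,0]>50)).astype(np.uint8)
k,l,st,c=cv2.connectedComponentsWithStats(m); print([(st[i].tolist(),c[i].round(1).tolist()) for i in range(1,k) if st[i][4]>40])
E
```

```text
time_s: 19.9
eef_pos: [406.7, -319.5, 377.9]
ee_rot: [-0.109, 0.771, 0.612, 0.138]
force: [0.9, 0.5, 0.3]
grip_width: 0.46
grip_force: 0.0
[-0.94  0.35  1.53  0.27  1.5  -0.76] ('tcp', array([ 326.5, -388.1,  219. ]), 'shift', array([-134.8,  -62.9,  119.5]), 'rv', array([ 0.002,  0.693, -0.   ]))
[([152, 0, 15, 17, 196], [159.2, 8.3]), ([451, 0, 61, 68, 3826], [481.9, 33.2]), ([230, 173, 9, 17, 75], [234.2, 181.1]), ([270, 173, 20, 21, 190], [278.8, 183.8]), ([220, 208, 11, 18, 97], [225.4, 217.4]), ([234, 225, 34, 25, 578], [249.7, 237.6])]
```

To row units: -134.8 mm is -1.348, -134 mm is -1.34, 0.693 rad is 3.465.

```bash
python3 steer.py '[{"xyz": [-0.18,-0.08,0.12],"turn_vec": [0,0.5,0]},{"xyz": [-0.4,-0.18,0.28],"turn_vec": [0,1.15,0]},{"xyz": [-0.62,-0.28,0.45],"turn_vec": [0,1.75,0]},{"xyz": [-0.82,-0.38,0.63],"turn_vec": [0,2.3,0]},{"xyz": [-1,-0.47,0.82],"turn_vec": [0,2.8,0]},{"xyz": [-1.18,-0.55,1.02],"turn_vec": [0,3.25,0]},{"xyz": [-1.34,-0.62,1.19],"turn_vec": [0,3.45,0]},{"xyz": [-1.348,-0.629,1.195],"turn_vec": [0,3.465,0]}]' 0.42 60
python3 - <<'E'
from h import *
print(ctrl.sense()['joints'].round(2),pose([374.8,-178.8,60],77,60,210),pose([374.8,-178.8,44],77,60,166))
E
```

```text
time_s: 20.75
eef_pos: [326.8, -387.2, 217.1]
ee_rot: [-0.312, 0.679, 0.538, 0.391]
force: [-0.1, -0.6, 0.8]
grip_width: 0.422
grip_force: 0.0
[-1.18  0.65  1.64  0.53  1.77 -1.11] ('tcp', array([ 333.9, -356. ,  165. ]), 'shift', array([-29.2,  -0.1,  53.7]), 'rv', array([ 0.   ,  0.   , -0.004])) ('tcp', array([ 342.5, -318.9,  127. ]), 'shift', array([-43. ,  -0. , 105.7]), 'rv', array([ 0.   ,  0.   , -0.004]))
```

To row units: 103.7 mm is 1.037, -10 mm is -0.1.

```bash
python3 steer.py '[{"xyz": [-0.1,0,0.17]},{"xyz": [-0.2,0,0.35]},{"xyz": [-0.292,0,0.537]},{"xyz": [-0.34,0,0.7]},{"xyz": [-0.38,0,0.84]},{"xyz": [-0.41,0,0.96]},{"xyz": [-0.43,0,1.037]},{"xyz": [-0.43,0,1.037]}]'
python3 steer.py '[{},{}]'
python3 - <<'E'
from h import *
print(pose([374.8,-178.8,44],77,60,168))
im=ctrl.capture('top').astype(int); m=((im[...,0]>im[...,2]*1.5)&(im[...,0]>50)).astype(np.uint8)
k,l,st,c=cv2.connectedComponentsWithStats(m); print([(st[i].tolist(),c[i].round(1).tolist()) for i in range(1,k) if st[i][4]>40 and st[i][1]>100])
E
```

```text
time_s: 21.55
eef_pos: [343.6, -320.3, 130.5]
ee_rot: [-0.31, 0.678, 0.54, 0.39]
force: [-0.8, 0.5, 0.3]
grip_width: 0.417
grip_force: 0.0
time_s: 21.75
eef_pos: [343.4, -321.3, 131.1]
ee_rot: [-0.309, 0.679, 0.54, 0.39]
force: [-0.8, -0.6, -0.2]
grip_width: 0.417
grip_force: 0.0
('tcp', array([ 342.1, -320.6,  128. ]), 'shift', array([-2.4, -1.5,  1.9]), 'rv', array([0.002, 0.006, 0.001]))
[([230, 173, 9, 17, 79], [234.2, 181.3]), ([270, 173, 20, 21, 198], [278.7, 184.1]), ([220, 208, 11, 18, 103], [225.4, 217.4])]
```

To row units: -2.4 mm is -0.024, 1.9 mm is 0.019, 0.006 rad is 0.03.

```bash
python3 steer.py '[{"xyz": [-0.024,-0.01,0.019],"turn_vec": [0,0.03,0]},{"xyz": [-0.024,-0.01,0.019],"turn_vec": [0,0.03,0]}]'
python3 steer.py '[{},{},{},{},{},{}]' 0 60
python3 - <<'E'
from h import *
s=ctrl.sense(); r=rot(s['ee_rot']); c=np.array([374.8,-178.8,43.1])-s['eef_pos']; print('cap in tool',r.inv().apply(c))
print('up in tool',r.inv().apply([0,0,1]))
E
```

```text
time_s: 22.0
eef_pos: [342.3, -320.3, 127.4]
ee_rot: [-0.311, 0.677, 0.539, 0.392]
force: [1.1, -0.7, 0.3]
grip_width: 0.421
grip_force: 0.0
time_s: 22.6
eef_pos: [342.5, -320.3, 127.7]
ee_rot: [-0.311, 0.677, 0.539, 0.392]
force: [0.5, -1.3, 2.1]
grip_width: 0.266
grip_force: 58.7
cap in tool [ -0.89564626  -0.56950534 167.97743138]
up in tool [ 0.86664399  0.00159426 -0.4989245 ]
```

To row units: 78 mm is 0.78, -45 mm is -0.45.

```bash
python3 steer.py '[{"xyz": [0.05,0,-0.03]},{"xyz": [0.15,0,-0.09]},{"xyz": [0.28,0,-0.16]},{"xyz": [0.42,0,-0.24]},{"xyz": [0.56,0,-0.32]},{"xyz": [0.7,0,-0.4]},{"xyz": [0.78,0,-0.45]},{"xyz": [0.78,0,-0.45]}]'
python3 - <<'E'
from h import *
P=[-0.9,0,168]
s=ctrl.sense(); print(s['joints'].round(2), s['eef_pos']+rot(s['ee_rot']).apply(P))
for t in (45,30,15,0,-15,-30): print(t,place([388.4,-164.9,155],77,t,P))
E
```

```text
time_s: 23.4
eef_pos: [342.4, -320.4, 218.9]
ee_rot: [-0.31, 0.677, 0.54, 0.392]
force: [-0.5, -0.3, -1.1]
grip_width: 0.271
grip_force: 58.8
[-1.1   0.58  1.77  0.59  1.69 -1.1 ] [ 375.29250337 -179.18769839  134.04403567]
45 ('tcp', array([ 361.8, -280. ,  274.4]), 'shift', array([69.9, 10. , 10.1]), 'rv', array([ 0.002, -0.261,  0.002]))
30 ('tcp', array([ 369.7, -246. ,  300.9]), 'shift', array([110.4,  10. ,  27. ]), 'rv', array([ 0.002, -0.523,  0.002]))
15 ('tcp', array([ 378.8, -206.4,  317.5]), 'shift', array([145. ,  10.1,  53.9]), 'rv', array([ 0.002, -0.785,  0.002]))
0 ('tcp', array([ 388.6, -164. ,  323. ]), 'shift', array([171.6,  10.1,  88.8]), 'rv', array([ 3.000e-03, -1.047e+00,  1.000e-03]))
-15 ('tcp', array([ 398.4, -121.7,  317. ]), 'shift', array([188.1,  10.1, 129.4]), 'rv', array([ 3.000e-03, -1.308e+00,  1.000e-03]))
-30 ('tcp', array([407.5, -82.3, 300. ]), 'shift', array([193.7,  10. , 172.9]), 'rv', array([ 3.00e-03, -1.57e+00,  1.00e-03]))
```

To row units: 171.6 mm is 1.716, 159 mm is 1.59, -1.047 rad is -5.235.

```bash
python3 steer.py '[{"xyz": [0.36,0.05,0.04],"turn_vec": [0,-0.655,0]},{"xyz": [0.699,0.1,0.101],"turn_vec": [0,-1.305,0]},{"xyz": [0.91,0.1,0.18],"turn_vec": [0,-1.96,0]},{"xyz": [1.104,0.1,0.27],"turn_vec": [0,-2.615,0]},{"xyz": [1.28,0.1,0.39],"turn_vec": [0,-3.27,0]},{"xyz": [1.45,0.101,0.539],"turn_vec": [0,-3.925,0]},{"xyz": [1.59,0.101,0.71],"turn_vec": [0,-4.58,0]},{"xyz": [1.716,0.101,0.888],"turn_vec": [0,-5.235,0]}]'
python3 - <<'E'
from h import *
P=[-0.9,0,168]
s=ctrl.sense(); print(s['joints'].round(2), s['eef_pos']+rot(s['ee_rot']).apply(P))
for t in (-15,-30): print(t,place([388.4,-164.9,155],77,t,P))
E
```

```text
time_s: 24.2
eef_pos: [388.7, -163.3, 322.0]
ee_rot: [0.002, 0.783, 0.622, -0.001]
force: [0.5, -0.8, -1.0]
grip_width: 0.272
grip_force: 58.9
[-0.68  0.18  1.91 -0.    1.05 -0.45] [ 388.6711715  -164.77148058  154.04313907]
-15 ('tcp', array([ 398.4, -121.7,  317. ]), 'shift', array([42.7,  0.1,  4.9]), 'rv', array([ 0.002, -0.259, -0.   ]))
-30 ('tcp', array([407.5, -82.3, 300. ]), 'shift', array([83.2,  0.1, 21.7]), 'rv', array([ 0.002, -0.52 , -0.001]))
```

```bash
python3 steer.py '[{"xyz": [0.21,0,0.02],"turn_vec": [0,-0.65,0]},{"xyz": [0.427,0,0.05],"turn_vec": [0,-1.3,0]},{"xyz": [0.63,0,0.12],"turn_vec": [0,-1.95,0]},{"xyz": [0.832,0,0.217],"turn_vec": [0,-2.6,0]},{"xyz": [0.832,0,0.217],"turn_vec": [0,-2.6,0]}]'
python3 - <<'E'
from h import *
P=[-0.9,0,168]
s=ctrl.sense(); r=rot(s['ee_rot']);print(s['joints'].round(2), s['eef_pos']+r.apply(P), s['force'])
print(place([388.4,-164.9,102],77,-30,P), r.inv().apply([0,0,-1]))
E
```

```text
time_s: 24.7
eef_pos: [407.3, -81.1, 298.9]
ee_rot: [0.159, 0.755, 0.603, -0.201]
force: [-0.2, 0.4, -1.7]
grip_width: 0.27
grip_force: 58.9
[-0.38  0.23  1.95 -0.63  0.98  0.21] [ 388.31743882 -163.12087806  153.53414234] [-0.17590499  0.36109114 -1.70222513]
('tcp', array([407.5, -82.3, 247. ]), 'shift', array([24.8,  0.5, 45.6]), 'rv', array([-0.   , -0.004,  0.004])) [0.4962965  0.00244969 0.86814963]
```

To row units: 18 mm is 0.18, 31 mm is 0.31.

```bash
python3 steer.py '[{"xyz": [0.05,0,0.085]},{"xyz": [0.1,0.001,0.17]},{"xyz": [0.14,0.001,0.24]},{"xyz": [0.17,0.002,0.29]},{"xyz": [0.18,0.002,0.31]},{"xyz": [0.18,0.002,0.31]}]'
python3 steer.py '[{"xyz": [0.01,0,0.018]},{"xyz": [0.02,0,0.035]},{"xyz": [0.02,0,0.035]}]'
python3 steer.py '[{"xyz": [0.01,0,0.018]},{"xyz": [0.015,0,0.026]},{"xyz": [0.015,0,0.026]}]'
```

```text
time_s: 25.3
eef_pos: [407.7, -83.1, 264.5]
ee_rot: [0.16, 0.757, 0.601, -0.2]
force: [-1.3, 0.1, -1.5]
grip_width: 0.269
grip_force: 58.9
time_s: 25.6
eef_pos: [407.7, -82.8, 260.5]
ee_rot: [0.16, 0.757, 0.602, -0.2]
force: [0.2, -0.3, -0.8]
grip_width: 0.268
grip_force: 58.9
time_s: 25.9
eef_pos: [407.7, -82.8, 257.5]
ee_rot: [0.16, 0.757, 0.602, -0.2]
force: [0.1, -0.5, -0.7]
grip_width: 0.269
grip_force: 58.9
```

```bash
for i in 1 2; do :; done; python3 steer.py '[{"xyz": [0.01,0,0.017]},{"xyz": [0.015,0,0.026]},{"xyz": [0.015,0,0.026]}]'
python3 steer.py '[{"xyz": [0.01,0,0.017]},{"xyz": [0.015,0,0.026]},{"xyz": [0.015,0,0.026]}]'
```

```text
time_s: 26.2
eef_pos: [407.7, -82.8, 254.5]
ee_rot: [0.16, 0.757, 0.601, -0.2]
force: [-0.0, -0.7, 0.1]
grip_width: 0.27
grip_force: 58.9
time_s: 26.5
eef_pos: [407.7, -82.8, 251.5]
ee_rot: [0.16, 0.757, 0.601, -0.2]
force: [0.5, -0.2, -1.3]
grip_width: 0.265
grip_force: 58.9
```

```bash
python3 steer.py '[{"xyz": [0.005,0,0.009]},{"xyz": [0.01,0,0.017]},{"xyz": [0.01,0,0.017]}]'
python3 steer.py '[{"xyz": [0.005,0,0.009]},{"xyz": [0.01,0,0.017]},{"xyz": [0.01,0,0.017]}]'
```

```text
time_s: 26.8
eef_pos: [408.2, -83.1, 250.7]
ee_rot: [0.161, 0.756, 0.601, -0.2]
force: [-0.8, 1.1, 9.4]
grip_width: 0.269
grip_force: 60.0
time_s: 27.1
eef_pos: [408.5, -83.3, 250.1]
ee_rot: [0.163, 0.756, 0.601, -0.201]
force: [-4.6, 2.1, 27.6]
grip_width: 0.266
grip_force: 61.7
```

```bash
python3 steer.py '[{"xyz": [-0.008,0,-0.014]},{"xyz": [-0.016,0,-0.027]},{"xyz": [-0.016,0,-0.027]},{"xyz": [-0.016,0,-0.027]}]'
python3 steer.py '[{},{},{},{}]' 0.34
python3 steer.py '[{},{},{"xyz": [0,0,-0.05]},{"xyz": [0,0,-0.12]},{"xyz": [0,0,-0.25]},{"xyz": [0,0,-0.45]},{"xyz": [0,0,-0.65]},{"xyz": [0,0,-0.65]}]' 0.46
python3 - <<'E'
from h import *
s=ctrl.sense(); print(s['joints'].round(2))
im=ctrl.capture('top').astype(int); cv2.imwrite('pics/x.png',im[...,::-1].astype(np.uint8)); m=((im[...,0]>im[...,2]*1.5)&(im[...,0]>50)).astype(np.uint8)
k,l,st,c=cv2.connectedComponentsWithStats(m); print([(st[i].tolist(),c[i].round(1).tolist()) for i in range(1,k) if st[i][4]>40 and st[i][1]>100])
print(pose([400,-140,390],77,0))
E
```

```text
time_s: 27.5
eef_pos: [407.9, -82.9, 251.0]
ee_rot: [0.16, 0.757, 0.601, -0.2]
force: [0.1, 1.2, 4.4]
grip_width: 0.27
grip_force: 59.3
time_s: 27.9
eef_pos: [407.7, -82.8, 250.7]
ee_rot: [0.16, 0.757, 0.601, -0.2]
force: [0.7, -0.5, -1.0]
grip_width: 0.341
grip_force: 0.1
time_s: 28.7
eef_pos: [415.4, -50.6, 309.4]
ee_rot: [0.162, 0.757, 0.602, -0.199]
force: [-0.7, -0.9, 0.0]
grip_width: 0.456
grip_force: 0.0
[-0.3   0.22  1.93 -0.61  1.04  0.25]
[([230, 173, 9, 17, 84], [234.2, 181.5]), ([270, 173, 20, 21, 193], [279.0, 183.7]), ([254, 228, 20, 19, 186], [263.2, 237.1])]
('tcp', array([ 400., -140.,  390.]), 'shift', array([-118.9,    5.6,  -26.5]), 'rv', array([ 0.004,  0.519, -0.   ]))
```

Bottle B also stands: its brown blob is round, about 20x19 px. Next I move the shut fingers in front of the tab to push the tray.

```bash
python3 steer.py '[{"xyz": [-0.12,0,-0.35],"turn_vec": [0,0.3,0]},{"xyz": [-0.45,0.02,-0.42],"turn_vec": [0,1,0]},{"xyz": [-0.82,0.04,-0.35],"turn_vec": [0,1.65,0]},{"xyz": [-1.19,0.05,-0.26],"turn_vec": [0,2.25,0]},{"xyz": [-1.6,0.08,-0.03],"turn_vec": [0,2.8,0]},{"xyz": [-2.02,0.08,0.21],"turn_vec": [0,3.25,0]},{"xyz": [-2.45,0.08,0.46],"turn_vec": [0,3.75,0]},{"xyz": [-2.85,0.08,0.7],"turn_vec": [0,4.25,0]}]' 0
python3 - <<'E'
from h import *
im=ctrl.capture('top').astype(int); m=((im[...,0]>im[...,2]*1.5)&(im[...,0]>50)).astype(np.uint8)
k,l,st,c=cv2.connectedComponentsWithStats(m); print([(st[i].tolist(),c[i].round(1).tolist()) for i in range(1,k) if st[i][4]>40 and st[i][1]>100])
X=np.array([.2198,.9755]); p=np.array([493.3,16.4])-320*X; print(p,ctrl.sense()['eef_pos'])
print(pose([*p,110],77.3,20,180)); print(pose([*p,30],77.3,20,180))
E
```

```text
time_s: 29.55
eef_pos: [357.7, -330.5, 387.0]
ee_rot: [-0.103, 0.772, 0.613, 0.131]
force: [1.0, 0.5, 0.2]
grip_width: -0.002
grip_force: 0.0
[([230, 173, 9, 17, 77], [234.3, 181.4]), ([270, 173, 20, 21, 191], [279.1, 183.7]), ([220, 208, 11, 18, 93], [225.7, 217.3]), ([254, 228, 20, 19, 182], [263.1, 237.1])]
[ 422.964 -295.76 ] [ 356.17000417 -335.83031112  386.07082721]
('tcp', array([ 409.4, -355.8,  279.1]), 'shift', array([-42.3,  56.4,  98.5]), 'rv', array([ 0.005,  0.01 , -0.011]))
('tcp', array([ 409.4, -355.8,  199.1]), 'shift', array([-68.9,  56.3, 173.9]), 'rv', array([ 0.005,  0.01 , -0.011]))
```

To row units: 173.9 mm is 1.739, 163 mm is 1.63, -0.011 rad is -0.055.

```bash
python3 steer.py '[{"xyz": [-0.14,0.18,0.3],"turn_vec": [0,0.05,-0.05]},{"xyz": [-0.28,0.36,0.65],"turn_vec": [0,0.05,-0.05]},{"xyz": [-0.423,0.564,0.985],"turn_vec": [0,0.05,-0.055]},{"xyz": [-0.5,0.564,1.22],"turn_vec": [0,0.05,-0.055]},{"xyz": [-0.58,0.563,1.45],"turn_vec": [0,0.05,-0.055]},{"xyz": [-0.65,0.563,1.63],"turn_vec": [0,0.05,-0.055]},{"xyz": [-0.689,0.563,1.739],"turn_vec": [0,0.05,-0.055]},{"xyz": [-0.689,0.563,1.739],"turn_vec": [0,0.05,-0.055]}]'
python3 - <<'E'
from h import *
s=ctrl.sense(); r=rot(s['ee_rot']); X=np.array([.2198,.9755]); print('x^ in tool',r.inv().apply([*X,0]).round(4), s['eef_pos'], s['force'])
q=s['eef_pos']+r.apply([0,0,180]); d=q[:2]-[493.3,16.4]; print('cab',d@X, d@[-.9755,.2198], q[2])
E
```

```text
time_s: 30.4
eef_pos: [411.8, -349.0, 199.4]
ee_rot: [-0.106, 0.768, 0.617, 0.134]
force: [-0.2, 0.4, 1.0]
grip_width: 0.001
grip_force: 0.0
x^ in tool [0.9415 0.0043 0.3367] [ 411.83927472 -349.03670125  199.35206283] [-0.16758518  0.40465802  0.98370196]
cab -313.7797993256082 -1.0084142523260908 29.863915326953162
```

The manual's scale: shifts go in units of 100 mm and turns go in units of 0.2 rad. Converting my numbers, 2 mm is 0.02, 24.5 mm is 0.245.

```bash
python3 steer.py '[{"xyz": [0.028,0,0.01]},{"xyz": [0.056,0,0.02]},{"xyz": [0.085,0,0.03]},{"xyz": [0.113,0.001,0.04]},{"xyz": [0.141,0.001,0.0505]},{"xyz": [0.17,0.001,0.061]},{"xyz": [0.207,0.001,0.074]},{"xyz": [0.245,0.001,0.0875]}]'
python3 steer.py '[{"xyz": [0.047,0,0.017]},{"xyz": [0.094,0,0.034]},{"xyz": [0.15,0.001,0.054]},{"xyz": [0.207,0.001,0.074]},{"xyz": [0.264,0.001,0.094]},{"xyz": [0.32,0.001,0.114]},{"xyz": [0.367,0.002,0.131]},{"xyz": [0.405,0.002,0.145]}]'
python3 - <<'E'
from h import *
s=ctrl.sense(); r=rot(s['ee_rot']); X=np.array([.2198,.9755]); print(s['force']@[*X,0])
q=s['eef_pos']+r.apply([0,0,180]); d=q[:2]-[493.3,16.4]; print('cab',d@X, d@[-.9755,.2198], q[2])
im=ctrl.capture('top').astype(int); m=((im[...,0]>im[...,2]*1.5)&(im[...,0]>50)).astype(np.uint8)
k,l,st,c=cv2.connectedComponentsWithStats(m); print([(st[i].tolist(),c[i].round(1).tolist()) for i in range(1,k) if st[i][4]>40 and st[i][1]>100])
E
```

```text
time_s: 31.2
eef_pos: [418.0, -323.5, 200.9]
ee_rot: [-0.105, 0.768, 0.618, 0.134]
force: [-0.2, 0.3, 0.1]
grip_width: 0.004
grip_force: 0.0
time_s: 32.0
eef_pos: [427.5, -281.5, 200.8]
ee_rot: [-0.104, 0.768, 0.618, 0.134]
force: [-0.5, -2.3, 0.0]
grip_width: -0.001
grip_force: 1.1
-2.336598230568932
cab -244.88142155521882 -1.7863784990584577 31.210391739611907
[([265, 172, 19, 21, 193], [273.4, 182.7]), ([248, 226, 20, 20, 190], [257.4, 235.6])]
```

The shut tips rode over the tab and are pushing the low front wall. I'll back off, drop about 14 mm and push on the end of the tab instead.

```bash
python3 steer.py '[{"xyz": [-0.15,0,-0.053]},{"xyz": [-0.3,0,-0.107]},{"xyz": [-0.45,0,-0.16]},{"xyz": [-0.58,-0.003,-0.207]},{"xyz": [-0.62,-0.003,-0.222]},{"xyz": [-0.635,-0.003,-0.18]},{"xyz": [-0.667,-0.003,-0.09]},{"xyz": [-0.667,-0.003,-0.09]}]'
python3 steer.py '[{"xyz": [0.047,0,0.017]},{"xyz": [0.094,0,0.034]},{"xyz": [0.14,0,0.05]},{"xyz": [0.17,0.001,0.061]},{"xyz": [0.2,0.001,0.072]},{"xyz": [0.24,0.001,0.086]},{"xyz": [0.28,0.001,0.1]},{"xyz": [0.32,0.001,0.114]}]'
cat > st.py <<'E'
from h import *
s=ctrl.sense(); r=rot(s['ee_rot']); X=np.array([.2198,.9755]); print('f',s['force']@[*X,0])
q=s['eef_pos']+r.apply([0,0,173]); d=q[:2]-[493.3,16.4]; print('cab',d@X, d@[-.9755,.2198], q[2])
im=ctrl.capture('top').astype(int); m=((im[...,0]>im[...,2]*1.5)&(im[...,0]>50)).astype(np.uint8)
k,l,st,c=cv2.connectedComponentsWithStats(m); print([(st[i].tolist(),c[i].round(1).tolist()) for i in range(1,k) if st[i][4]>40 and st[i][1]>100])
E
python3 st.py
```

```text
time_s: 32.85
eef_pos: [412.9, -345.4, 185.5]
ee_rot: [-0.106, 0.768, 0.618, 0.134]
force: [-0.2, -0.1, -0.9]
grip_width: -0.0
grip_force: 0.0
time_s: 33.65
eef_pos: [420.5, -312.9, 187.1]
ee_rot: [-0.104, 0.768, 0.618, 0.134]
force: [-1.5, -3.1, -0.2]
grip_width: 0.002
grip_force: 1.1
f -3.34932768534828
cab -279.4612516214027 -1.917856466047546 24.004035436675878
[([263, 171, 19, 21, 185], [271.7, 182.0]), ([246, 226, 20, 19, 184], [255.8, 235.2])]
```

```bash
python3 steer.py '[{"xyz": [0.04,0,0.014]},{"xyz": [0.1,0,0.036]},{"xyz": [0.17,0,0.061]},{"xyz": [0.245,0.001,0.088]},{"xyz": [0.32,0.001,0.114]},{"xyz": [0.395,0.002,0.141]},{"xyz": [0.46,0.002,0.164]},{"xyz": [0.5,0.002,0.179]}]'
python3 st.py
python3 steer.py '[{"xyz": [0.04,0,0.014]},{"xyz": [0.1,0,0.036]},{"xyz": [0.17,0,0.061]},{"xyz": [0.245,0.001,0.088]},{"xyz": [0.32,0.001,0.114]},{"xyz": [0.38,0.002,0.136]},{"xyz": [0.43,0.002,0.154]},{"xyz": [0.46,0.002,0.164]}]'
python3 st.py
```

```text
time_s: 34.5
eef_pos: [432.2, -260.4, 186.8]
ee_rot: [-0.105, 0.768, 0.618, 0.134]
force: [-2.0, -2.4, 0.5]
grip_width: 0.003
grip_force: 1.0
f -2.7808857571445276
cab -225.50936923899778 -1.7732398127681392 23.84303369165454
[([238, 165, 20, 21, 182], [247.8, 175.7]), ([221, 219, 21, 20, 193], [231.9, 229.0])]
time_s: 35.35
eef_pos: [442.9, -213.0, 186.8]
ee_rot: [-0.105, 0.768, 0.618, 0.134]
force: [-0.9, -1.9, 0.5]
grip_width: 0.003
grip_force: 1.1
f -2.0373624306496514
cab -176.86670765833892 -1.7049507519664857 23.76598444695125
[]
```

To row units: 24 mm is 0.24, 7.5 mm is 0.075.

```bash
python3 steer.py '[{"xyz": [0.03,0,0.011]},{"xyz": [0.07,0,0.025]},{"xyz": [0.12,0,0.043]},{"xyz": [0.17,0,0.061]},{"xyz": [0.21,0.001,0.075]},{"xyz": [0.24,0.001,0.086]},{"xyz": [0.26,0.001,0.093]}]'
python3 steer.py '[{"xyz": [0.015,0,0.005]},{"xyz": [0.03,0,0.011]},{"xyz": [0.045,0,0.016]},{"xyz": [0.05,0,0.018]}]'
python3 st.py
```

```text
time_s: 36.1
eef_pos: [448.8, -186.3, 186.7]
ee_rot: [-0.105, 0.768, 0.618, 0.134]
force: [-1.4, -2.5, -0.3]
grip_width: -0.0
grip_force: 1.0
time_s: 36.5
eef_pos: [449.8, -182.2, 186.9]
ee_rot: [-0.103, 0.768, 0.618, 0.133]
force: [-6.4, -11.5, 2.4]
grip_width: 0.001
grip_force: 5.7
f -12.645400336371956
cab -145.8542959027273 -1.8745042086894266 23.727235848101486
[]
```

```bash
python3 steer.py '[{"xyz": [0.01,0,0.004]},{"xyz": [0.02,0,0.007]},{"xyz": [0.02,0,0.007]}]'
python3 steer.py '[{"xyz": [-0.02,0,-0.007]},{"xyz": [-0.08,0,-0.028]},{"xyz": [-0.25,0,-0.09]},{"xyz": [-0.5,0,-0.18]},{"xyz": [-0.6,0,-0.5]},{"xyz": [-0.7,0,-0.9]},{"xyz": [-0.8,0,-1.3]},{"xyz": [-0.9,0,-1.7]}]'
python3 - <<'E'
from h import *
print(ctrl.sense()['joints'].round(2),pose([380,-470,420],77,0))
E
```

```text
time_s: 36.85
eef_pos: [450.0, -181.4, 187.1]
ee_rot: [-0.102, 0.768, 0.618, 0.132]
force: [-11.8, -20.8, 2.4]
grip_width: 0.003
grip_force: 10.1
time_s: 37.65
eef_pos: [418.9, -318.3, 318.2]
ee_rot: [-0.105, 0.768, 0.618, 0.134]
force: [0.7, -0.1, -0.6]
grip_width: -0.001
grip_force: 0.0
[-0.91  0.43  1.58  0.27  1.36 -0.79] ('tcp', array([ 380., -470.,  420.]), 'shift', array([-113.3,   -4.8, -148.5]), 'rv', array([ 0.003, -0.342,  0.011]))
```

To row units: -140 mm is -1.4, -100 mm is -1, -0.342 rad is -1.71.

```bash
python3 steer.py '[{"xyz": [-0.15,-0.2,-0.15],"turn_vec": [0,-0.2,0]},{"xyz": [-0.3,-0.4,-0.3],"turn_vec": [0,-0.45,0]},{"xyz": [-0.45,-0.65,-0.45],"turn_vec": [0,-0.7,0]},{"xyz": [-0.6,-0.9,-0.6],"turn_vec": [0,-0.95,0]},{"xyz": [-0.75,-1.15,-0.8],"turn_vec": [0,-1.2,0]},{"xyz": [-0.9,-1.4,-1],"turn_vec": [0,-1.45,0]},{"xyz": [-1,-1.65,-1.15],"turn_vec": [0,-1.7,0]},{"xyz": [-1.1,-1.9,-1.25],"turn_vec": [0,-1.71,0]}]'
python3 - <<'E'
from h import *
print(ctrl.sense()['eef_pos'].round())
cv2.imwrite('pics/f1.png',cv2.resize(ctrl.capture('top')[90:275,90:512-0][:,:,::-1],None,fx=1.89,fy=1.89,interpolation=cv2.INTER_CUBIC))
E
```

```text
time_s: 38.45
eef_pos: [200.9, -419.0, 397.6]
ee_rot: [0.003, 0.779, 0.626, 0.001]
force: [0.1, 0.0, -0.2]
grip_width: 0.001
grip_force: 0.0
[ 201. -419.  398.]
```

View pics/f1.png

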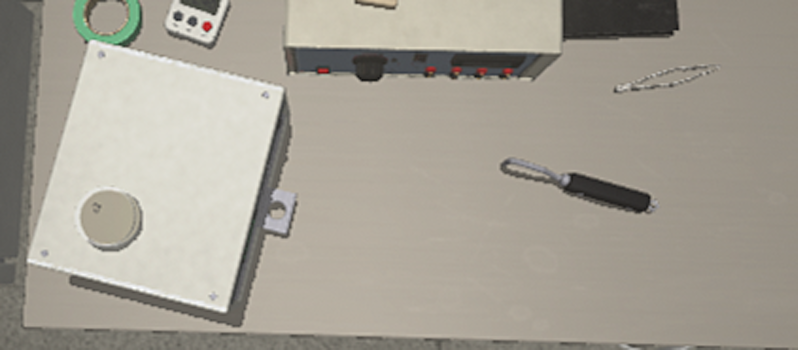

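The tray tab is back at its home position, with the hole at (278,212). The hook lies on its handle, clear of the tray, between (507,165) and (650,205). The arm touches nothing, so I'm handing in.

```bash
python3 -c "
from rig import ctrl
print(ctrl.finish_job())"
```

```text
the job is handed in; nothing more can be done
None
```

I pulled the tray out with the hook, stood both fallen bottles up, pushed the tray home with the shut fingers and handed in at about 38 s, with the hook lying clear on its handle. The hook was already laid down before I stood the bottles up, and the two I stood up were last seen standing partway through the push; once home they are out of camera view.

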